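# Return four shop standards to their own seats

## Robot

A 6-joint arm with a two-finger parallel gripper is mounted at the origin on a cart in front of the work surface, level with it; the furniture and walls round the work are solid. World frame = base frame: x ahead of the robot, y to its left, z up, the work surface at z = 0. Lengths are in m, angles in degrees, forces in N, time in s.
With the tool pointing down it reaches from about 0.25 to 0.725 m from the base axis. Payload 9.7 kg.
Tool frame: the origin (TCP) lies at the very end of the fingers, on their centre line; the grasp point (between the pads) lies 19 mm behind it; z points along the fingers, y is the direction in which the jaws open and shut (so a half turn about z gives the same grasp; the last joint's range is limited). The gripper opens to 85 mm and grips with 20 to 120 N. Pads are 22 mm wide; open, the fingers measure 114 mm over their backs; the gripper's body (76 mm by 85 mm) begins 54 mm behind the grasp point. The pads swing forward as they close: fully open they stand 13 mm farther back than shut.
Start: joints at [-69.786, 4.979, 10.078, 95.1, 0, 90], TCP at [0.19, -0.516, 0.231] pointing down, gripper open.
Joint ranges: [-179.16, 179.16], [-48.56, 103.87], [-65.8, 70.77], [-126.05, 130.52], [-82.76, 87.17], [-180, 180]. Speed limits (degrees/s): [127.2, 127.2, 147.25, 180, 180, 180].

## Interface

Orientations are given as [roll, pitch, yaw] about the fixed x, y, z axes, in that order (R = Rz(yaw) Ry(pitch) Rx(roll)).
In Python, from workcell import bot gives the robot as it stands.
- The arm moves only by the shell command python3 -m pendant 'ROWS' [FORCE]. ROWS is JSON, a list that holds one entry, the list of rows, each a list of 7 numbers: the shift along the tool's x, y, z in cm, then the turn, a rotation vector about the tool's x, y, z in rad, then the opening in per cent of the stroke, from 0 (shut) to 100 (fully open). In form: [[[dx, dy, dz, ax, ay, az, gripper], ...]]. A call has 1 to 5 rows; each row shifts and turns the pose as measured when the row begins, along the tool's axes as they then stand; what a row does not reach is not made up. A row lasts 1/12 s, in which the tool goes at most 41.7 mm and 7.16 degrees, less where a joint would pass 70% of its speed; a pose out of reach is approached as far as the arm can. A call with a gripper value outside its range is refused whole. The fingers move at their own pace and stop on an object; FORCE is the grip in N (left out, the last holds). Time passes only in rows, so rows that do not move let the fingers close. It gives the time, the measured TCP pose, the force and the opening at its end, in the units of the state.
- bot.get_obs(): the state, without advancing time (a new reading comes with each control period).
- bot.camera(name): name is "scene" or "top" or "wrist"; returns the picture (384x512x3 uint8, red, green, blue); there is no depth.
- bot.get_calibration(name): a dict with "intrinsics" (3x3 intrinsics, pixels), "pose" (4x4, takes a point from camera to world coordinates); the wrist camera has in their place "T_tool_cam" (4x4, takes a point from camera to tool coordinates, whose origin is the TCP and whose axes are the flange's). Camera axes: x right, y down, z forward; pixel columns grow to the right and rows downward; lengths in m; the calibration is good to about 2 mm. A picture is of the moment at which its call begins: read the wrist's pose just before it. get_calibration takes no time and is no camera call.
- bot.job_done(): hands the job in, once; it reports no verdict.
Trained networks look in the newest picture that a camera, given by its name, has taken for a name from the list of things; names that differ only in an ending like _2 or _b are one class to them, and where a whole thing is asked for, a point or a joint stands for the part that bears it (a point fixed in the world has none). Each returns a list of dicts, best first, with "confidence" (0 to 1); they miss things now and then, are a little off and sometimes report something else, mostly with a low value. They report only what shows in the picture. A call takes as long as a camera call.
- bot.masks_of(camera, thing): "pixels" (384x512 bool, what is visible of it) and "extent" ([left, top, right, bottom] in pixels, round what is visible of it).
- bot.mark_of(camera, thing): "uv" ([column, row] in pixels: a listed point, or the origin of a listed thing).
The state is a dict: "time": time; "q": joint angles; "qd": joint speeds; "joint_efforts": joint torques, N m; "ee_pos": TCP position; "tcp_rot": TCP orientation; "wrist_force": force on the tool from outside, world axes, zero at the start; "torque": the same for the moment, N m; "opening": finger opening in m.
Only numpy, scipy, OpenCV 4.12 (cv2) and the standard library are available. Lean on these libraries where they do the work, as an engineer would, in place of code of your own. Each camera call takes 0.05 s, during which the arm holds its last target. There are 200 camera calls.

## Task

The setting ring, the drilled square set-up block and the cylinder with the black cap have been put in one another's seats, and the long parallel bar has been left out on the bare plate. Put each of the four down into the recess shaped for it (ring in the large round seat, block in the square one, cylinder in the small round one, bar in the long one); a free spot on the plate will serve to park one meanwhile. Keep them upright as they stand, never tipped over, and leave the white jar and the small blue case where they are.

Things in the scene. Friction and masses are not known exactly. Their poses are not given: they have to be found in the camera images.
- setting_ring: Steel setting ring, flat disc of 62 mm diameter and 20 mm height with a 30 mm bore, grooved round the rim; 0.3 kg. Origin at the centre of its underside, z up. At the start it lies centred over the small round seat, on top of its rim.
- setup_block: Square steel set-up block 50 x 50 x 25 mm high with drilled holes in its top; 0.46 kg. Origin at the centre of its underside, z up. x and y are along its sides. At the start it stands in the large round seat, turned anyhow.
- square_cylinder: Upright steel cylinder with a black cap, 38 mm diameter, 80 mm high; 0.55 kg. Origin at the centre of its underside, z up. At the start it stands in the square seat.
- parallel: Steel parallel bar 10 x 100 x 20 mm high, standing on its narrow face. Origin at the centre of its underside, z up. x is across its 10 mm thickness, y along its 100 mm length. At the start it stands on the bare plate, in the same row as the seats.
- seat_ring: Fixed to the plate. Grey plastic seat with a recess lined in felt; origin at the centre of its underside, z up; recess floor at z = 3 mm, rim top at z = 7 mm, rim 12 mm wide. The large round seat, 100 mm outside; round recess of 76 mm diameter, for the setting ring.
- seat_block: Fixed to the plate. Grey plastic seat with a recess lined in felt; origin at the centre of its underside, z up; recess floor at z = 3 mm, rim top at z = 7 mm, rim 12 mm wide. The square seat, 88 x 88 mm outside; square recess of 64 x 64 mm along its x and y, for the set-up block.
- seat_cylinder: Fixed to the plate. Grey plastic seat with a recess lined in felt; origin at the centre of its underside, z up; recess floor at z = 3 mm, rim top at z = 7 mm, rim 12 mm wide. The small round seat, 76 mm outside; round recess of 52 mm diameter, for the cylinder.
- seat_parallel: Fixed to the plate. Grey plastic seat with a recess lined in felt; origin at the centre of its underside, z up; recess floor at z = 3 mm, rim top at z = 7 mm, rim 12 mm wide. The long seat, 50 x 140 mm outside; recess 26 mm along x and 116 mm along y, for the parallel bar. Empty at the start.
- jar: Bystander: white jar with screw cap, 48 mm diameter, 62 mm high, standing behind the row. Origin at the centre of its underside, z up. (Fixed furniture behind the row: a black height gauge, y from -0.04 to 0.40 m, whose base and stylus reach forward to x = 0.60 m and whose display stands at x = 0.65 m above z = 0.24 m; travel and turn the hand well short of it.)
- case: Bystander: small blue case, 37 x 56 x 23 mm high, at the left end of the row. Origin at the centre of its underside, z up. 

How it is judged:
By the outcome, as a careful person would: the job done as asked, in the order asked, and still so for the second after the job is handed in, with the robot touching nothing.
It also fails if it takes over 118 s, if anything falls off the work surface, if the arm or the gripper's body presses on something with over 40 N, if the wrist force passes 120 N, or if a joint passes its speed limit or range.

## Working session

There is one attempt and no reset: what is moved stays moved. The work goes in short steps, Python scripts to look and compute and a shell command to move; the robot and the scene stay as the last step left them, time stands still between calls to the robot, and variables do not carry over. Pictures are saved under pics/ and viewed, about 12 in all and at most 16, crops included, and the job is handed in when it is done.

```bash
mkdir -p pics; cat > h.py <<'E'
import numpy as np, cv2
from workcell import bot
def cam(n):
    o=bot.get_obs(); im=bot.camera(n); c=bot.get_calibration(n); K=np.array(c["intrinsics"])
    if n=="wrist":
        from scipy.spatial.transform import Rotation as R
        T=np.eye(4); T[:3,:3]=R.from_euler('xyz',o["tcp_rot"],degrees=True).as_matrix(); T[:3,3]=o["ee_pos"]
        P=T@np.array(c["T_tool_cam"])
    else: P=np.array(c["pose"])
    return im,K,P
def save(im,f): cv2.imwrite("pics/"+f,im[...,::-1])
def ray(uv,K,P,z):
    d=P[:3,:3]@np.linalg.solve(K,[uv[0],uv[1],1.]); o=P[:3,3]
    return o+d*(z-o[2])/d[2]
def proj(X,K,P):
    c=P[:3,:3].T@(np.array(X)-P[:3,3]); u=K@c; return u[:2]/u[2]
E
python3 - <<'E'
from h import *
print(bot.get_obs())
for n in ("top","scene"):
    im,K,P=cam(n); save(im,n+"0.png"); print(n,P[:3,3].round(3))
    for t in "setting_ring setup_block square_cylinder parallel seat_ring seat_block seat_cylinder seat_parallel jar case".split():
        m=bot.mark_of(n,t)[:2]
        z=0.007 if t=="setting_ring" else .003 if t in("setup_block","square_cylinder") else 0
        print(t,[(np.round(x["uv"]),round(x["confidence"],2),ray(x["uv"],K,P,z).round(3)) for x in m])
E
```

```text
{'time': 0.0, 'q': array([-6.97865585e+01,  5.01147643e+00,  1.00344599e+01,  9.51000790e+01,
        6.30827888e-04,  8.99989048e+01]), 'qd': array([ 0.07635924, -0.0398451 ,  0.06041979, -0.00673698, -0.03972441,
        0.03713728]), 'joint_efforts': array([-4.48080773e-04, -5.20383918e+01,  4.64807332e+01,  1.61975215e-02,
       -1.06161892e-04, -1.49763832e-05]), 'ee_pos': array([ 0.1899576 , -0.51590703,  0.23057952]), 'tcp_rot': array([-1.79922904e+02, -6.32301054e-04,  2.02145359e+01]), 'wrist_force': array([-0.12505608,  0.70313038,  0.46522197]), 'torque': array([-0.07427488,  0.04853922,  0.02053577]), 'opening': 0.08498885760269265}
top [0.432 0.132 1.007]
setting_ring [(array([164., 225.]), 0.89, array([0.451, 0.352, 0.007])), (array([331., 224.]), 0.7, array([ 0.454, -0.101,  0.007]))]
setup_block [(array([277., 213.]), 0.69, array([0.483, 0.046, 0.003]))]
square_cylinder [(array([331., 224.]), 0.72, array([ 0.453, -0.1  ,  0.003]))]
parallel [(array([389., 211.]), 0.68, array([ 0.487, -0.264,  0.   ]))]
seat_ring [(array([276., 214.]), 0.83, array([0.48 , 0.048, 0.   
[... 465 characters left out ...]
rray([204., 255.]), 0.57, array([0.445, 0.35 , 0.007]))]
setup_block [(array([292., 198.]), 0.57, array([0.466, 0.047, 0.003]))]
square_cylinder [(array([330., 180.]), 0.93, array([ 0.458, -0.09 ,  0.003]))]
parallel [(array([361., 153.]), 0.68, array([ 0.49 , -0.263,  0.   ]))]
seat_ring [(array([290., 199.]), 0.66, array([0.469, 0.052, 0.   ]))]
seat_block [(array([328., 180.]), 0.76, array([ 0.463, -0.091, -0.   ]))]
seat_cylinder [(array([202., 252.]), 0.68, array([0.46 , 0.347, 0.   ]))]
seat_parallel [(array([248., 224.]), 0.59, array([0.467, 0.199, 0.   ]))]
jar [(array([294., 157.]), 0.86, array([ 0.606, -0.089,  0.   ]))]
case [(array([156., 283.]), 0.75, array([0.45, 0.48, 0.  ]))]
```

```bash
python3 - <<'E'
import cv2
a=cv2.imread("pics/top0.png")[150:290,90:430]; cv2.imwrite("pics/t1.png",cv2.resize(a,None,fx=2.35,fy=2.35,interpolation=cv2.INTER_CUBIC))
E
```

```text
(no output)
```

View pics/t1.png

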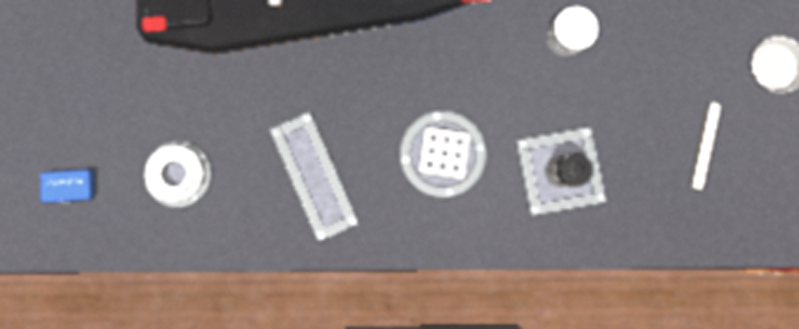

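View pics/scene0.png

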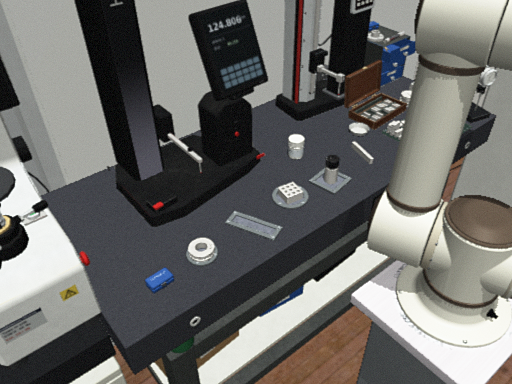

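The top view (crop scale 2.35) shows, left to right: case (67,186), ring on the small seat (176,174), empty long seat (313,176), block in the large seat (443,154), cylinder in the square seat (572,168) off centre to the right, and bar (706,146). The jar is behind at (576,28). Next, finer poses from the masks.

```bash
cat >> h.py <<'E'
H=dict(setting_ring=.027,setup_block=.028,square_cylinder=.083,parallel=.02,seat_ring=.007,seat_block=.007,seat_cylinder=.007,seat_parallel=.007)
def rect(n,t,K,P,z=None):
    m=bot.masks_of(n,t)
    if not m: return t,None
    z=H[t] if z is None else z
    v,u=np.nonzero(m[0]["pixels"]); 
    W=np.array([ray((a,b),K,P,z)[:2] for a,b in zip(u,v)])
    r=cv2.minAreaRect((W*1000).astype(np.float32)); (c,s,a)=r
    if s[0]>s[1]: s=s[::-1]; a+=90   # a = world angle of the short axis
    a=(a+90)%180-90
    return t,round(m[0]["confidence"],2),"centre",np.round(c,1),"short,long",np.round(s,1),"short-axis deg",round(a,1)
def to(x,y,yaw):
    o=bot.get_obs(); p=o["ee_pos"]; w=np.radians(o["tcp_rot"][2]); d=np.array([x,y])-p[:2]
    c,s=np.cos(w),np.sin(w); dy=(yaw-o["tcp_rot"][2]+90)%180-90
    print("at",p.round(4),np.round(o["tcp_rot"],1),"shift cm tool",(100*np.array([c*d[0]+s*d[1],s*d[0]-c*d[1]])).round(2),"turn az rad",round(-np.radians(dy),3),"F",o["wrist_force"].round(1),"open",round(o["opening"],4),"t",round(o["time"],1))
E
python3 - <<'E'
from h import *
im,K,P=cam("top")
for t in H: print(*rect("top",t,K,P))
print(bot.get_calibration("wrist"))
to(.48,-.265,0)
E
```

```text
setting_ring 0.67 centre [454.3 345.5] short,long [58.  60.3] short-axis deg 1.0
setup_block 0.81 centre [478.2  43.2] short,long [48.3 50.9] short-axis deg -8.7
square_cylinder 0.62 centre [456.1 -85.4] short,long [35.1 50.8] short-axis deg -0.3
parallel 0.74 centre [ 484.  -256.5] short,long [ 16.  100.7] short-axis deg 74.5
seat_ring 0.96 centre [476.5  42.3] short,long [96.5 99.5] short-axis deg -45.3
seat_block 0.64 centre [456.5 -92.9] short,long [87.9 88.9] short-axis deg 10.4
seat_cylinder 0.57 centre [447.8 339.1] short,long [50.2 70.4] short-axis deg 49.1
seat_parallel 0.77 centre [452.1 190.9] short,long [ 51.2 140. ] short-axis deg -66.2
{'intrinsics': array([[294.06468986,   0.        , 260.1778019 ],
       [  0.        , 294.06468986, 187.56385599],
       [  0.        ,   0.        ,   1.        ]]), 'T_tool_cam': array([[-4.11893134e-04, -9.56870492e-01, -2.90514528e-01,
         7.29748468e-02],
       [ 9.99999873e-01, -4.78142716e-04,  1.57057806e-04,
        -8.53717424e-04],
       [-2.89191386e-04, -2.90514427e-01,  9.56870568e-01,
        -1.40966033e-01],
       [ 0.00000000e+00,  0.00000000e+00,  0.00000000e+00,
         1.00000000e+00]])}
at [ 0.19   -0.5161  0.2313] [180.    0.   20.2] shift cm tool [ 35.89 -13.55] turn az rad 0.353 F [ 0.1  0.2 -0.1] open 0.0857 t 1.6
```

```bash
python3 -m pendant '[[[0,0,0,0,0,0.109,100],[0,0,0,0,0,0.109,100],[0,0,0,0,0,0.109,100],[0,0,0,0,0,0.109,100],[0,0,0,0,0,0.109,100]]]'; for i in 1 2; do python3 -m pendant '[[[2.4,-3.05,0,0,0,0,100],[2.4,-3.05,0,0,0,0,100],[2.4,-3.05,0,0,0,0,100],[2.4,-3.05,0,0,0,0,100],[2.4,-3.05,0,0,0,0,100]]]'; done
python3 -m pendant '[[[0,0,0,0,0,0,100]]]'
python3 - <<'E'
from h import *
im,K,P=cam("wrist"); save(im,"w1.png")
print(*rect("wrist","parallel",K,P))
to(.484,-.262,-11)
E
```

```text
time: 1.97
ee_pos: [0.19, -0.5161, 0.2313]
tcp_rot: [-180.0, 0.0, -12.1]
wrist_force: [-0.2, 0.2, 0.5]
opening: 0.0857
time: 2.38
ee_pos: [0.34, -0.3937, 0.2301]
tcp_rot: [179.9, 0.1, -13.3]
wrist_force: [0.6, -0.3, -0.4]
opening: 0.085
time: 2.8
ee_pos: [0.4982, -0.2656, 0.2308]
tcp_rot: [179.9, -0.1, -13.4]
wrist_force: [0.2, -0.8, -1.1]
opening: 0.0853
time: 2.88
ee_pos: [0.5022, -0.2615, 0.23]
tcp_rot: [180.0, -0.1, -13.1]
wrist_force: [0.9, -0.1, 0.4]
opening: 0.0852
parallel 0.89 centre [ 486.7 -259.1] short,long [  9.9 101.3] short-axis deg 75.1
at [ 0.4991 -0.2643  0.2304] [179.9  -0.  -13.2] shift cm tool [-1.53  0.12] turn az rad -0.039 F [-0.7 -0.6 -0.4] open 0.0856 t 3.0
```

View pics/w1.png

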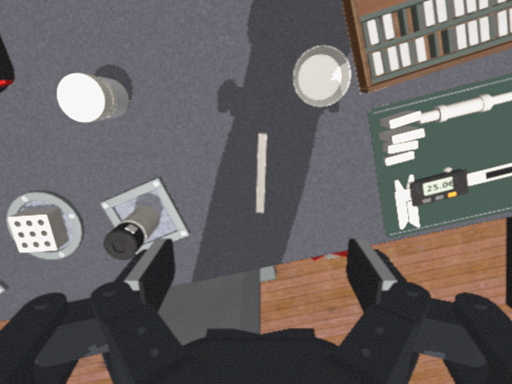

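The wrist view shows the bar clear at (262,173), the dish behind it at (322,75), the square seat with the cylinder at (145,220) and the jar at (92,97). The bar measures 9.9 x 101 mm, which matches its given size, so I go down to it.

```bash
python3 -m pendant '[[[-1.3,-0.2,0,0,0,0.03,100],[0,0,4,0,0,0,60],[0,0,4,0,0,0,60],[0,0,4,0,0,0,60],[0,0,4,0,0,0,60]]]';python3 -m pendant '[[[0,0,2,0,0,0,60],[0,0,0,0,0,0,60],[0,0,0,0,0,0,60]]]'; python3 -c "
from h import *
to(.4867,-.2591,-14.9)"
```

```text
time: 3.4
ee_pos: [0.4877, -0.2667, 0.0763]
tcp_rot: [179.5, -1.1, -15.3]
wrist_force: [0.9, -0.7, -0.3]
opening: 0.0511
time: 3.65
ee_pos: [0.4802, -0.2679, 0.0472]
tcp_rot: [179.7, -0.4, -15.6]
wrist_force: [0.0, -0.1, 0.4]
opening: 0.0511
at [ 0.4802 -0.2679  0.0472] [179.7  -0.4 -15.6] shift cm tool [ 0.39 -1.02] turn az rad -0.012 F [ 0.  -0.1  0.4] open 0.0511 t 3.6
```

```bash
python3 -m pendant '[[[0.4,-1.0,1,0,0,-0.01,60],[0,0,0,0,0,0,60],[0,0,0,0,0,0,60]]]'; python3 -c "
from h import *
to(.4867,-.2591,-14.9)
im,K,P=cam('wrist'); print(*rect('wrist','parallel',K,P)); save(im,'w2.png')"
```

```text
time: 3.9
ee_pos: [0.4879, -0.2613, 0.0409]
tcp_rot: [179.6, -0.6, -15.1]
wrist_force: [-0.4, -0.2, 0.3]
opening: 0.0511
at [ 0.4879 -0.2613  0.0409] [179.6  -0.6 -15.1] shift cm tool [-0.17 -0.18] turn az rad -0.004 F [-0.4 -0.2  0.3] open 0.0511 t 3.9
parallel 0.76 centre [ 487.5 -258.7] short,long [  9.3 100.8] short-axis deg 75.0
```

View pics/w2.png

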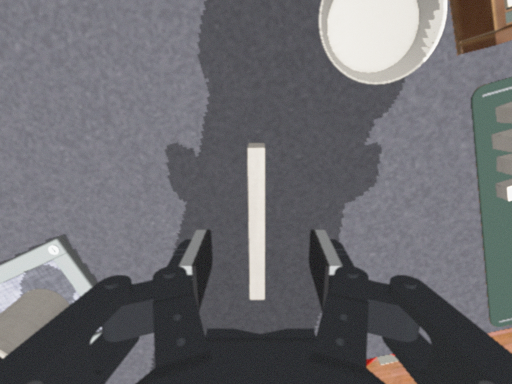

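The bar is at (256,220), centred between the open fingers with clear room. I go down and grip.

```bash
python3 -m pendant '[[[0,-0.2,1.7,0,0,0,60],[0,0,1.5,0,0,0,60],[0,0,0,0,0,0,60]]]'; python3 -m pendant '[[[0,0,0.2,0,0,0,60],[0,0,0,0,0,0,60]]]'; python3 -c "
from h import *
to(.4872,-.259,-14.9)"
```

```text
time: 4.25
ee_pos: [0.4913, -0.2607, 0.0121]
tcp_rot: [179.5, -1.0, -15.1]
wrist_force: [-0.2, -0.7, 0.0]
opening: 0.0509
time: 4.42
ee_pos: [0.4919, -0.2609, 0.0115]
tcp_rot: [179.5, -1.1, -15.1]
wrist_force: [0.4, -0.3, -0.0]
opening: 0.0514
at [ 0.4919 -0.2609  0.0115] [179.5  -1.1 -15.1] shift cm tool [-0.5  -0.07] turn az rad -0.003 F [ 0.4 -0.3 -0. ] open 0.0514 t 4.4
```

```bash
cat >> h.py <<'E'
from scipy.spatial.transform import Rotation as R
def to(x,y,yaw,z=None):
    o=bot.get_obs(); p=o["ee_pos"]; A=R.from_euler('xyz',o["tcp_rot"],degrees=True)
    c=o["tcp_rot"][2]; yaw=c+(yaw-c+90)%180-90
    rv=(A.inv()*R.from_euler('xyz',[180,0,yaw],degrees=True)).as_rotvec()
    d=A.inv().apply(np.array([x,y,p[2] if z is None else z])-p)*100
    print("at",p.round(4),np.round(o["tcp_rot"],1),"shift cm",d.round(2),"rot",rv.round(3),"F",o["wrist_force"].round(1),"open",round(o["opening"],4),"t",round(o["time"],1))
E
python3 -c "
from h import *
to(.4872,-.259,-14.9,.007)"
```

```text
at [ 0.4919 -0.2609  0.0115] [179.5  -1.1 -15.1] shift cm [-0.51 -0.07  0.44] rot [ 0.009 -0.019 -0.003] F [ 0.4 -0.3 -0. ] open 0.0514 t 4.4
```

```bash
python3 -m pendant '[[[-0.5,-0.1,0.4,0.009,-0.019,-0.003,60],[0,0,0,0,0,0,60],[0,0,0,0,0,0,60]]]' 50;  python3 -c "
from h import *
to(.4872,-.259,-14.9,.007)"
```

```text
time: 4.67
ee_pos: [0.488, -0.2591, 0.0097]
tcp_rot: [-180.0, -0.0, -14.9]
wrist_force: [0.3, -0.1, 0.2]
opening: 0.0512
at [ 0.488  -0.2591  0.0097] [-180.    -0.   -14.9] shift cm [-0.08  0.01  0.27] rot [-0.    -0.001  0.   ] F [ 0.3 -0.1  0.2] open 0.0512 t 4.7
```

```bash
python3 -m pendant '[[[0,0,0.4,0,0,0,60],[0,0,0,0,0,0,0],[0,0,0,0,0,0,0],[0,0,0,0,0,0,0],[0,0,0,0,0,0,0]]]' 50; python3 -m pendant '[[[0,0,0,0,0,0,0],[0,0,0,0,0,0,0],[0,0,0,0,0,0,0]]]'; python3 -c "
from h import *
to(.4872,-.259,-14.9,.007)"
```

```text
time: 5.08
ee_pos: [0.4885, -0.2595, 0.0062]
tcp_rot: [180.0, -0.1, -14.9]
wrist_force: [0.7, 0.6, -1.4]
opening: 0.0087
time: 5.33
ee_pos: [0.4884, -0.2594, 0.0062]
tcp_rot: [180.0, -0.1, -14.9]
wrist_force: [0.2, 0.4, 0.9]
opening: 0.0088
at [ 0.4884 -0.2594  0.0062] [ 1.80e+02 -1.00e-01 -1.49e+01] shift cm [-0.12 -0.01 -0.08] rot [ 0.    -0.002 -0.   ] F [0.2 0.4 0.9] open 0.0088 t 5.3
```

```bash
python3 -m pendant '[[[0,0,-4,0,0,0,0],[0,0,-4,0,0,0,0],[0,0,-4,0,0,0,0],[0,0,-4,0,0,0,0],[0,0,-2,0,0,-0.1,0]]]'; python3 -m pendant '[[[0,0,0,0,0,-0.115,0],[0,0,0,0,0,-0.115,0],[0,0,0,0,0,-0.115,0],[0,0,0,0,0,-0.115,0],[0,0,0,0,0,-0.115,0]]]'; python3 -c "
from h import *
to(.452,.191,24,.2)"
```

```text
time: 5.75
ee_pos: [0.4837, -0.257, 0.1847]
tcp_rot: [-179.7, 0.8, -9.3]
wrist_force: [0.4, -0.7, -0.5]
opening: 0.0087
time: 6.17
ee_pos: [0.486, -0.2582, 0.193]
tcp_rot: [-179.9, 0.1, 25.3]
wrist_force: [0.0, 0.2, -2.4]
opening: 0.0087
at [ 0.486  -0.2582  0.193 ] [-1.799e+02  1.000e-01  2.530e+01] shift cm [ 16.08 -42.08  -0.62] rot [-0.003  0.002  0.022] F [ 0.   0.2 -2.4] open 0.0087 t 6.2
```

```bash
for i in 1 2; do python3 -m pendant '[[[1.34,-3.5,0,0,0,0,0],[1.34,-3.5,0,0,0,0,0],[1.34,-3.5,0,0,0,0,0],[1.34,-3.5,0,0,0,0,0],[1.34,-3.5,0,0,0,0,0]]]'; done;  python3 -m pendant '[[[1,-3,0,0,0,0,0],[0,0,0,0,0,0,0],[0,0,0,0,0,0,0],[0,0,0,0,0,0,0]]]'; python3 - <<'E'
from h import *
to(.452,.191,24,.2)
im,K,P=cam("wrist"); save(im,"w3.png")
print(*rect("wrist","parallel",K,P,bot.get_obs()["ee_pos"][2]+.014))
for t in ("seat_parallel","setting_ring","seat_cylinder","seat_ring","setup_block"):print(*rect("wrist",t,K,P))
E
```

```text
time: 6.58
ee_pos: [0.4695, -0.0713, 0.1906]
tcp_rot: [-179.8, 0.2, 25.4]
wrist_force: [0.9, 0.7, -0.8]
opening: 0.0086
time: 7.0
ee_pos: [0.4519, 0.1239, 0.1908]
tcp_rot: [-179.8, 0.2, 25.3]
wrist_force: [1.0, 0.1, -1.5]
opening: 0.0086
time: 7.33
ee_pos: [0.4458, 0.1638, 0.1901]
tcp_rot: [-179.8, 0.2, 25.8]
wrist_force: [0.1, 0.3, -2.4]
opening: 0.0087
at [0.4458 0.1638 0.1901] [-179.8    0.2   25.8] shift cm [ 1.74 -2.19 -0.99] rot [-0.004  0.003  0.031] F [ 0.1  0.3 -2.4] open 0.0087 t 7.3
parallel 0.62 centre [447.7 165.8] short,long [10.3 96.4] short-axis deg -64.2
seat_parallel 0.91 centre [453.3 193.7] short,long [ 49.4 139. ] short-axis deg -66.6
setting_ring 0.74 centre [458.4 345.5] short,long [60.3 69.9] short-axis deg 25.8
seat_cylinder 0.85 centre [461.  338.2] short,long [55.1 73.4] short-axis deg -65.2
seat_ring 0.57 centre [478.6  46.2] short,long [96.  99.4] short-axis deg -19.0
setup_block 0.58 centre [478.8  50.6] short,long [50.  59.8] short-axis deg -9.7
```

View pics/w3.png

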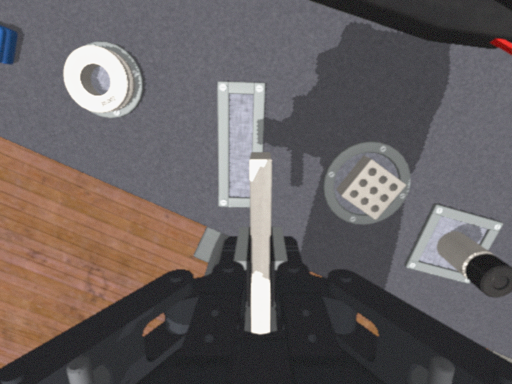

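The bar hangs at (261,240). Its seat, at (241,145), measures 49 x 139 mm, agreeing with the given size, and is centred at (453,194) with its long axis at 23.4°. I move over it and lower.

```bash
python3 -m pendant '[[[1.0,-1.2,0,-0.002,0,0.02,0],[1.0,-1.2,0,-0.002,0,0.02,0],[0,0,4,0,0,0,0],[0,0,4,0,0,0,0],[0,0,4,0,0,0,0]]]';  python3 -m pendant '[[[0,0,0,0,0,0,0],[0,0,0,0,0,0,0]]]'; python3 -c "
from h import *
to(.453,.1937,23.4,.03)"
```

```text
time: 8.1
ee_pos: [0.4612, 0.1938, 0.0773]
tcp_rot: [180.0, -0.9, 23.0]
wrist_force: [1.1, 0.1, -1.4]
opening: 0.0083
time: 8.27
ee_pos: [0.4573, 0.1914, 0.0699]
tcp_rot: [180.0, -0.2, 22.9]
wrist_force: [-0.1, -0.6, 0.1]
opening: 0.0087
at [0.4573 0.1914 0.0699] [180.   -0.2  22.9] shift cm [-0.32 -0.38  3.98] rot [ 0.    -0.004 -0.009] F [-0.1 -0.6  0.1] open 0.0087 t 8.3
```

```bash
python3 -m pendant '[[[-0.35,-0.45,2,0,-0.003,-0.009,0],[0,0,2,0,0,0,0],[0,0,0,0,0,0,0],[0,0,0,0,0,0,0]]]';  python3 - <<'E'
from h import *
to(.453,.1937,23.4,.012)
im,K,P=cam("wrist"); save(im,"w4.png")
print(*rect("wrist","parallel",K,P,bot.get_obs()["ee_pos"][2]+.014))
print(*rect("wrist","seat_parallel",K,P))
E
```

```text
time: 8.6
ee_pos: [0.4562, 0.1946, 0.0378]
tcp_rot: [180.0, -0.5, 23.3]
wrist_force: [0.7, 0.3, -1.0]
opening: 0.0084
at [0.4562 0.1946 0.0378] [180.   -0.5  23.3] shift cm [-0.36 -0.04  2.58] rot [ 0.001 -0.009 -0.002] F [ 0.7  0.3 -1. ] open 0.0084 t 8.6
parallel 0.92 centre [458.1 196.2] short,long [10.6 96.3] short-axis deg -66.6
seat_parallel 0.74 centre [454.  194.4] short,long [ 49.6 138.1] short-axis deg -66.3
```

View pics/w4.png

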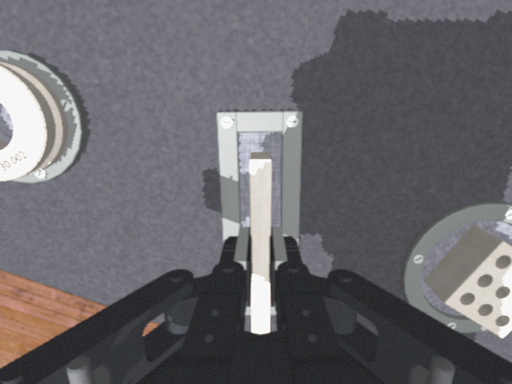

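The bar lies along the middle of the recess (261 across, recess 240–282). I lower it the rest of the way.

```bash
python3 -m pendant '[[[-0.5,0,1.2,0.001,-0.01,0,0],[-0.2,0,1.2,0,-0.005,0,0],[0,0,0,0,0,0,0],[0,0,0,0,0,0,0]]]';  python3 -c "
from h import *
to(.452,.1935,23.4,.009)"
```

```text
time: 9.08
ee_pos: [0.4512, 0.1923, 0.0145]
tcp_rot: [-180.0, 0.1, 23.3]
wrist_force: [-0.1, 0.0, -0.1]
opening: 0.0086
at [0.4512 0.1923 0.0145] [-1.80e+02  1.00e-01  2.33e+01] shift cm [ 0.13 -0.08  0.55] rot [-0.001  0.002 -0.002] F [-0.1  0.  -0.1] open 0.0086 t 9.1
```

```bash
python3 -m pendant '[[[0.1,-0.1,0.5,0,0,0,0],[0,0,0.1,0,0,0,0],[0,0,0,0,0,0,0]]]';  python3 -c "
from h import *
to(.452,.1935,23.4,.009)"
```

```text
time: 9.33
ee_pos: [0.4521, 0.1939, 0.0092]
tcp_rot: [-180.0, 0.1, 23.3]
wrist_force: [-0.7, -0.1, -0.8]
opening: 0.0083
at [0.4521 0.1939 0.0092] [-1.80e+02  1.00e-01  2.33e+01] shift cm [-0.02  0.04  0.02] rot [-0.001  0.001 -0.002] F [-0.7 -0.1 -0.8] open 0.0083 t 9.3
```

```bash
python3 -m pendant '[[[0,0,0.1,0,0,0,0],[0,0,0,0,0,0,30],[0,0,0,0,0,0,40],[0,0,0,0,0,0,40],[0,0,0,0,0,0,40]]]'; python3 -m pendant '[[[0,0,-3,0,0,0,40],[0,0,-4,0,0,0,60],[0,0,-4,0,0,0,80],[0,0,-4,0,0,0,100],[0,0,-3,0,0,0,100]]]';  python3 - <<'E'
from h import *
to(.453,-.085,10,.2)
im,K,P=cam("wrist"); save(im,"w5.png")
for t in ("parallel","seat_parallel","setting_ring","seat_cylinder","seat_ring","setup_block","square_cylinder","seat_block"):print(*rect("wrist",t,K,P, .023 if t=="parallel" else None))
E
```

```text
time: 9.75
ee_pos: [0.4528, 0.1944, 0.0093]
tcp_rot: [-180.0, -0.0, 23.3]
wrist_force: [0.2, 0.7, -0.1]
opening: 0.034
time: 10.17
ee_pos: [0.4484, 0.1926, 0.1868]
tcp_rot: [-180.0, 0.9, 23.3]
wrist_force: [0.3, 0.4, 0.5]
opening: 0.0806
at [0.4484 0.1926 0.1868] [-180.     0.9   23.3] shift cm [-10.58  25.68  -1.18] rot [0.001 0.015 0.232] F [0.3 0.4 0.5] open 0.0806 t 10.2
parallel 0.98 centre [450.5 194.2] short,long [ 12.2 101.8] short-axis deg -66.7
seat_parallel None
setting_ring 0.74 centre [458.6 346.6] short,long [60.4 66.9] short-axis deg 36.8
seat_cylinder 0.75 centre [443.6 457.6] short,long [35.1 38.7] short-axis deg -81.8
seat_ring 0.9 centre [478.5  46.9] short,long [98.5 98.9] short-axis deg -55.0
setup_block 0.57 centre [479.3  51.6] short,long [50.2 63. ] short-axis deg -9.6
square_cylinder 0.56 centre [467.1 -40.8] short,long [32.5 81.9] short-axis deg -13.8
seat_block 0.61 centre [457.1 -87.1] short,long [89.7 90. ] short-axis deg -80.8
```

View pics/w5.png

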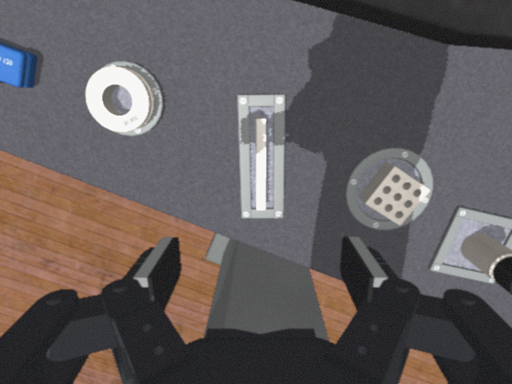

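The bar stands inside its recess at (261,164). Next, the cylinder: turn to yaw 0 and move above it.

```bash
python3 -m pendant '[[[0,0,-1,0,0.015,0.1,100],[0,0,-1,0,0,0.1,100],[0,0,0,0,0,0.1,100],[0,0,0,0,0,0.1,100],[0,4,0,0,0,0,100]]]'; python3 -m pendant '[[[0,4,0,0,0,0,100],[0,4,0,0,0,0,100],[0,4,0,0,0,0,100],[0,4,0,0,0,0,100],[0,4,0,0,0,0,100]]]';python3 -m pendant '[[[0,4,0,0,0,0,100],[0,0,0,0,0,0,100],[0,0,0,0,0,0,100]]]'; python3 - <<'E'
from h import *
im,K,P=cam("wrist"); save(im,"w6.png")
to(.453,-.085,0,.2)
for t in ("setup_block","square_cylinder","seat_block","jar"):
  print(*rect("wrist",t,K,P,0 if t=="jar" else None)); m=bot.mark_of("wrist",t)
  if m: print("  mark",ray(m[0]["uv"],K,P,.003)[:2].round(4))
m=bot.masks_of("wrist","square_cylinder"); print(m and m[0]["extent"])
E
```

```text
time: 11.03
ee_pos: [0.4774, 0.0537, 0.196]
tcp_rot: [-175.4, 1.3, 8.5]
wrist_force: [0.5, -0.3, 0.3]
opening: 0.0853
time: 11.45
ee_pos: [0.5046, -0.152, 0.1762]
tcp_rot: [-175.3, 1.5, 8.5]
wrist_force: [1.0, 0.9, -0.4]
opening: 0.0856
time: 11.7
ee_pos: [0.509, -0.2002, 0.1681]
tcp_rot: [-175.2, 1.8, 8.1]
wrist_force: [0.1, 0.6, -0.1]
opening: 0.0854
at [ 0.5089 -0.1998  0.1678] [-175.2    1.8    8.1] shift cm [ -4.01 -12.37  -2.08] rot [-0.081  0.038  0.141] F [-1.4  0.3  0.1] open 0.0856 t 11.8
setup_block 0.6 centre [482.1  33.7] short,long [59.  65.7] short-axis deg -8.4
  mark [0.4748 0.0418]
square_cylinder 0.59 centre [ 475.1 -105.6] short,long [34.5 71.7] short-axis deg 52.9
  mark [ 0.459  -0.0972]
seat_block 0.86 centre [459.8 -94.7] short,long [87.3 89.6] short-axis deg 10.2
  mark [ 0.4589 -0.0918]
jar 0.87 centre [620.8 -86.2] short,long [57.1 75. ] short-axis deg 2.4
  mark [ 0.613  -0.1028]
[124.2, 180.9, 189.5, 243.9]
```

View pics/w6.png

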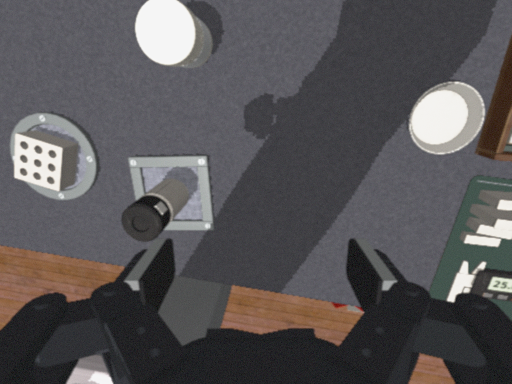

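Seen here: cylinder top at (148,218), square seat at (172,193), jar at (170,35), dish at (447,118). The hand drifted and tilted about 5° on that combined turn, so I right it before moving on.

```bash
python3 -c "
from h import *
print(bot.get_obs()['q'].round(1))"; python3 -m pendant '[[[0,0,-1,-0.04,0.019,0.07,100],[0,0,-1,-0.04,0.019,0.07,100],[0,0,0,0,0,0,100],[0,0,0,0,0,0,100]]]'; python3 -c "
from h import *
print(bot.get_obs()['q'].round(1))
to(.459,-.095,0,.2)"
```

```text
[-22.9   7.6   6.   92.2   3.2 148.8]
time: 12.53
ee_pos: [0.5104, -0.1979, 0.19]
tcp_rot: [179.9, -0.2, 0.1]
wrist_force: [0.3, -0.0, 0.2]
opening: 0.0851
[-21.2   3.7   4.1  90.2  -0.  158.7]
at [ 0.5104 -0.1979  0.19  ] [ 1.799e+02 -2.000e-01  1.000e-01] shift cm [ -5.11 -10.3   -1.04] rot [ 0.002 -0.004  0.002] F [ 0.3 -0.   0.2] open 0.0851 t 12.5
```

```bash
python3 -m pendant '[[[-1.7,-3.4,0,0,0,0,100],[-1.7,-3.4,0,0,0,0,100],[-1.7,-3.4,0,0,0,0,100],[0,0,0,0,0,0,100],[0,0,0,0,0,0,100]]]'; python3 - <<'E'
from h import *
im,K,P=cam("wrist"); save(im,"w7.png")
to(.459,-.095,0,.2)
for t in ("square_cylinder","seat_block"):
  print(*rect("wrist",t,K,P)); m=bot.mark_of("wrist",t); print("  mark",ray(m[0]["uv"],K,P,.003)[:2].round(4))
# silhouette fit of a cylinder 38x80 on z=.003
from scipy.optimize import minimize
m=bot.masks_of("wrist","square_cylinder")[0]["pixels"]
th=np.linspace(0,2*np.pi,40)
def sil(x):
    p=np.array([proj((x[0]+.019*np.cos(t),x[1]+.019*np.sin(t),z),K,P) for z in(.003,.083) for t in th])
    im=np.zeros(m.shape,np.uint8); cv2.fillConvexPoly(im,cv2.convexHull((p*16).astype(np.int32)),1,shift=4); return im>0
def c(x): s=sil(x); return -(s&m).sum()/(s|m).sum()
r=minimize(c,[.459,-.096],method="Nelder-Mead",options=dict(initial_simplex=[[.459,-.096],[.469,-.096],[.459,-.086]])); print(r.x.round(4),r.fun)
E
```

```text
time: 12.95
ee_pos: [0.4566, -0.0925, 0.186]
tcp_rot: [-179.7, 0.1, 0.7]
wrist_force: [1.2, 0.3, -0.5]
opening: 0.0852
at [ 0.4566 -0.0927  0.1861] [-1.797e+02  1.000e-01  7.000e-01] shift cm [ 0.23  0.22 -1.39] rot [-0.005  0.003  0.012] F [ 0.6  0.6 -0.1] open 0.0858 t 13.0
square_cylinder 0.56 centre [464.7 -92.2] short,long [36.4 47.8] short-axis deg -89.3
  mark [ 0.4551 -0.094 ]
seat_block 0.82 centre [458.1 -92.9] short,long [88.6 88.7] short-axis deg 10.3
  mark [ 0.4561 -0.0926]
[ 0.46  -0.092] -0.9122459097669806
```

View pics/w7.png

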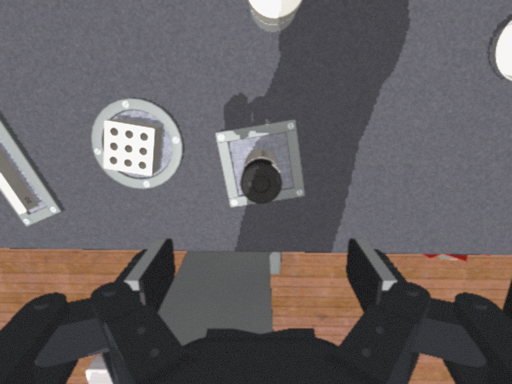

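The cylinder's cap is at (262,183), inside the square seat (262,163). The silhouette fit gives (460,-92) mm. I lower the hand over it and correct before gripping.

```bash
python3 -m pendant '[[[0.2,-0.1,3,0,0,0.01,100],[0,0,3,0,0,0,100],[0,0,3,0,0,0,100],[0,0,0,0,0,0,100],[0,0,0,0,0,0,100]]]'; python3 -c "
from h import *
to(.460,-.0925,0,.045)"
```

```text
time: 13.67
ee_pos: [0.4612, -0.0962, 0.0942]
tcp_rot: [-179.8, 0.0, -0.4]
wrist_force: [0.3, 1.0, 1.3]
opening: 0.0854
at [ 0.4612 -0.0962  0.0942] [-179.8    0.    -0.4] shift cm [-0.12 -0.35  4.92] rot [-0.003  0.    -0.006] F [0.3 1.  1.3] open 0.0854 t 13.7
```

```bash
python3 -m pendant '[[[-0.1,-0.35,2.5,0,0,0,100],[0,0,2.4,0,0,0,100],[0,0,0,0,0,0,100],[0,0,0,0,0,0,100]]]';  python3 -c "
from h import *
to(.460,-.0925,0,.045)"
```

```text
time: 14.0
ee_pos: [0.4634, -0.0943, 0.0507]
tcp_rot: [-179.9, -0.3, -0.5]
wrist_force: [-0.2, -0.2, 0.2]
opening: 0.0855
at [ 0.4634 -0.0943  0.0507] [-179.9   -0.3   -0.5] shift cm [-0.35 -0.18  0.57] rot [-0.002 -0.005 -0.008] F [-0.2 -0.2  0.2] open 0.0855 t 14.0
```

```bash
python3 -m pendant '[[[-0.35,-0.2,0.6,0,-0.005,-0.008,100],[0,0,0,0,0,0,100],[0,0,0,0,0,0,60],[0,0,0,0,0,0,0],[0,0,0,0,0,0,0]]]' 60; python3 -m pendant '[[[0,0,0,0,0,0,0],[0,0,0,0,0,0,0],[0,0,0,0,0,0,0],[0,0,0,0,0,0,0]]]';  python3 -c "
from h import *
to(.460,-.0925,0,.045)"
```

```text
time: 14.42
ee_pos: [0.463, -0.0932, 0.0515]
tcp_rot: [-180.0, -0.4, 0.0]
wrist_force: [0.8, 0.0, 1.0]
opening: 0.0516
time: 14.75
ee_pos: [0.4634, -0.0932, 0.0525]
tcp_rot: [-180.0, -0.5, 0.0]
wrist_force: [0.3, -0.1, -0.3]
opening: 0.0348
at [ 0.4634 -0.0932  0.0525] [-180.    -0.5    0. ] shift cm [-0.35 -0.07  0.75] rot [-0.001 -0.009  0.001] F [ 0.3 -0.1 -0.3] open 0.0348 t 14.8
```

```bash
python3 -m pendant '[[[0,0,0,0,0,0,0],[0,0,0,0,0,0,0]]]';  python3 - <<'E'
from h import *
to(.460,-.0925,0,.045)
im,K,P=cam("wrist"); save(im[:, :],"w8.png")
E
```

```text
time: 14.92
ee_pos: [0.4635, -0.0932, 0.0526]
tcp_rot: [-180.0, -0.5, 0.0]
wrist_force: [-0.1, 0.6, -0.3]
opening: 0.0352
at [ 0.4635 -0.0932  0.0526] [-180.    -0.5    0. ] shift cm [-0.36 -0.07  0.75] rot [-0.001 -0.009  0.001] F [-0.1  0.6 -0.3] open 0.0352 t 14.9
```

View pics/w8.png

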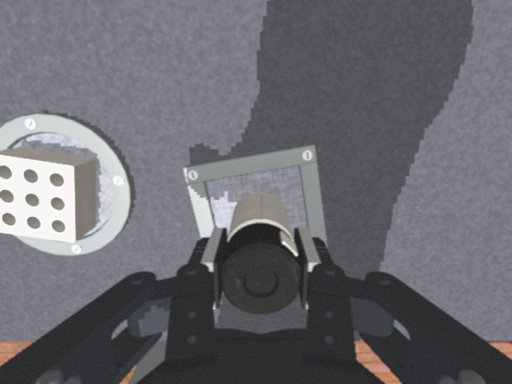

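The cap at (262,270) sits centred between the pads. I lift and check the weight.

```bash
python3 -m pendant '[[[0,0,-2,0,-0.009,0,0],[0,0,-3,0,0,0,0],[0,0,0,0,0,0,0],[0,0,0,0,0,0,0]]]' 80;  python3 -c "
from h import *
to(.485,-.265,0,.1)"
```

```text
time: 15.3
ee_pos: [0.4606, -0.0927, 0.1002]
tcp_rot: [-179.9, 0.5, 0.0]
wrist_force: [-0.5, 0.2, -6.3]
opening: 0.0345
at [ 0.4606 -0.0927  0.1002] [-179.9    0.5    0. ] shift cm [ 2.43 17.23 -0.03] rot [-0.002  0.009  0.001] F [-0.5  0.2 -6.3] open 0.0345 t 15.3
```

```bash
python3 -m pendant '[[[0.3,3.8,0,0,0.005,0,0],[0.3,3.8,0,0,0,0,0],[0.3,3.8,0,0,0,0,0],[0.3,3.8,0,0,0,0,0],[0,0,0,0,0,0,0]]]'; python3 -m pendant '[[[0,0,2.0,0,0,0,0],[0,0,2,0,0,0,0],[0,0,0,0,0,0,0],[0,0,0,0,0,0,0]]]'; python3 -c "
from h import *
to(.47,-.25,0,.050)"
```

```text
time: 15.72
ee_pos: [0.4721, -0.2474, 0.0928]
tcp_rot: [-179.7, 0.5, 0.5]
wrist_force: [-0.5, 1.0, -5.3]
opening: 0.0348
time: 16.05
ee_pos: [0.471, -0.2504, 0.0483]
tcp_rot: [-179.7, 0.5, 0.2]
wrist_force: [-2.2, 3.4, 27.4]
opening: 0.0347
at [ 0.471  -0.2504  0.0483] [-179.7    0.5    0.2] shift cm [-0.1  -0.04 -0.17] rot [-0.006  0.008  0.003] F [-2.2  3.4 27.4] open 0.0347 t 16.1
```

```bash
python3 -m pendant '[[[0,0,-0.1,0,0,0,0],[0,0,0,0,0,0,60],[0,0,0,0,0,0,100],[0,0,0,0,0,0,100],[0,0,0,0,0,0,100]]]'; python3 -m pendant '[[[0,0,0,0,0,0,100],[0,0,-3,0,0,0,100],[0,0,-4,0,0,0,100],[0,0,-4,0,0,0,100],[0,0,-4,0,0,0,100]]]'; for i in 1 2; do python3 -m pendant '[[[0,0,0,0,0,-0.117,100],[0,0,0,0,0,-0.117,100],[0,0,0,0,0,-0.117,100],[0,0,0,0,0,-0.117,100],[0,0,0,0,0,-0.117,100]]]';done;  python3 -m pendant '[[[0,0,0,0,0,-0.1,100],[0,0,0,0,0,-0.1,100],[0,0,0,0,0,0,100],[0,0,0,0,0,0,100]]]'; python3 -c "
from h import *
to(.479,.047,80.4,.2)"
```

```text
time: 16.47
ee_pos: [0.4705, -0.2498, 0.048]
tcp_rot: [-179.6, 0.6, 0.2]
wrist_force: [-0.7, -1.5, -0.2]
opening: 0.0807
time: 16.88
ee_pos: [0.4678, -0.2483, 0.1929]
tcp_rot: [-179.2, 1.4, 0.2]
wrist_force: [-0.4, -0.8, 0.8]
opening: 0.0857
time: 17.3
ee_pos: [0.4715, -0.2501, 0.2058]
tcp_rot: [-179.4, 0.2, 35.0]
wrist_force: [-0.6, -0.2, 0.1]
opening: 0.0856
time: 17.72
ee_pos: [0.4719, -0.2501, 0.2066]
tcp_rot: [-179.5, -0.1, 70.2]
wrist_force: [-0.4, -0.5, -0.2]
opening: 0.0853
time: 18.05
ee_pos: [0.472, -0.25, 0.2068]
tcp_rot: [-179.6, -0.2, 82.5]
wrist_force: [0.0, 0.2, 0.3]
opening: 0.0852
at [ 0.472  -0.25    0.2068] [-179.6   -0.2   82.5] shift cm [29.53 -3.18  0.81] rot [-0.008 -0.003  0.037] F [0.  0.2 0.3] open 0.0852 t 18.1
```

```bash
python3 -m pendant '[[[3.9,-0.42,0,-0.008,0,0.037,100],[3.9,-0.3,0,0,0,0,100],[3.9,-0.3,0,0,0,0,100],[3.9,-0.3,0,0,0,0,100],[3.9,-0.3,0,0,0,0,100]]]'; python3 -m pendant '[[[3.9,-0.3,0,0,0,0,100],[3.9,-0.3,0,0,0,0,100],[0,0,0,0,0,0,100],[0,0,0,0,0,0,100]]]'; cat >> h.py <<'E'
from scipy.optimize import minimize
def fit(n,t,K,P,x0,z0):
    """silhouette fit; ring/cylinder/block standing with base at z0 -> x,y(,angle)"""
    m=bot.masks_of(n,t)
    if not m: return t,None
    m=m[0]["pixels"]; th=np.linspace(0,2*np.pi,40)
    r,h={"setting_ring":(.031,.02),"square_cylinder":(.019,.08),"setup_block":(.025,.025)}[t]
    b=t=="setup_block"
    def sil(x):
        if b: a=np.radians(x[2]*1000+np.array([45,135,225,315])); q=np.c_[np.cos(a),np.sin(a)]*r*2**.5
        else: q=np.c_[np.cos(th),np.sin(th)]*r
        p=np.array([proj((x[0]+u,x[1]+v,z),K,P) for z in(z0,z0+h) for u,v in q])
        im=np.zeros(m.shape,np.uint8); cv2.fillConvexPoly(im,cv2.convexHull((p*16).astype(np.int32)),1,shift=4); return im>0
    def c(x): s=sil(x); return -(s&m).sum()/(s|m).sum()
    x0=np.array(x0,float)
    if b: x0[2]/=1000
    S=np.array([x0]+[x0+np.eye(len(x0))[i]*.008 for i in range(len(x0))])
    q=minimize(c,x0,method="Nelder-Mead",options=dict(initial_simplex=S)); x=q.x*1000
    return t,x.round(1),"iou",round(-q.fun,3)
E
python3 - <<'E'
from h import *
im,K,P=cam("wrist"); save(im,"w9.png")
to(.479,.047,80.4,.2)
print(*fit("wrist","setup_block",K,P,[.479,.047,-9],.003))
print(*rect("wrist","seat_ring",K,P));print(*rect("wrist","seat_block",K,P))
E
```

```text
time: 18.47
ee_pos: [0.4889, -0.0553, 0.2063]
tcp_rot: [180.0, -0.1, 78.5]
wrist_force: [1.3, -0.0, -0.1]
opening: 0.0854
time: 18.8
ee_pos: [0.4985, 0.0332, 0.207]
tcp_rot: [179.9, -0.2, 78.1]
wrist_force: [0.4, -0.5, 0.6]
opening: 0.0855
at [0.4985 0.0329 0.207 ] [179.9  -0.2  78.1] shift cm [ 0.98 -2.2   0.7 ] rot [ 0.002 -0.004 -0.041] F [0.7 0.2 0.4] open 0.0854 t 18.9
setup_block [478.8  45.4  -8.8] iou 0.905
seat_ring 0.93 centre [478.8  45.7] short,long [97.5 98. ] short-axis deg 78.0
seat_block 0.65 centre [458.3 -89.8] short,long [89.7 90.5] short-axis deg 9.8
```

```bash
python3 -m pendant '[[[0.85,-2.2,0,0,-0.004,-0.05,100],[0,0,4,0,0,0,100],[0,0,4,0,0,0,100],[0,0,4,0,0,0,100],[0,0,0,0,0,0,100]]]'; python3 -m pendant '[[[0,0,0,0,0,0,100],[0,0,0,0,0,0,100]]]'; python3 - <<'E'
from h import *
to(.4788,.0455,81.2,.05)
im,K,P=cam("wrist")
print(*fit("wrist","setup_block",K,P,[.479,.047,-9],.003))
E
```

```text
time: 19.42
ee_pos: [0.48, 0.037, 0.0854]
tcp_rot: [179.5, -0.0, 80.1]
wrist_force: [-1.0, -0.5, -0.4]
opening: 0.085
time: 19.58
ee_pos: [0.4795, 0.0349, 0.0866]
tcp_rot: [179.6, 0.0, 79.9]
wrist_force: [1.0, -0.2, -0.0]
opening: 0.0854
at [0.4795 0.0349 0.0866] [179.6   0.   79.9] shift cm [ 1.03 -0.28  3.66] rot [ 0.007  0.    -0.023] F [ 1.  -0.2 -0. ] open 0.0854 t 19.6
setup_block [478.3  44.9  -8.3] iou 0.948
```

```bash
python3 -m pendant '[[[1.0,-0.25,3,0.007,0,-0.027,100],[0,0,2.5,0,0,0,100],[0,0,0,0,0,0,100],[0,0,0,0,0,0,100]]]'; python3 - <<'E'
from h import *
to(.4783,.045,81.5,.012)
im,K,P=cam("wrist")
print(*fit("wrist","setup_block",K,P,[.479,.047,-9],.003))
E
```

```text
time: 20.02
ee_pos: [0.4873, 0.0457, 0.0421]
tcp_rot: [179.0, -0.2, 81.4]
wrist_force: [1.3, -0.8, -0.3]
opening: 0.0852
at [0.4873 0.0457 0.0421] [179.   -0.2  81.4] shift cm [-0.21 -0.93  2.99] rot [ 0.017 -0.004 -0.002] F [ 1.3 -0.8 -0.3] open 0.0852 t 20.0
setup_block [478.6  45.7  -8.9] iou 0.947
```

```bash
python3 -m pendant '[[[-0.1,-1.0,0.5,0.017,-0.004,0,100],[0,0,1.2,0.004,0,0,100],[0,0,0,0,0,0,100],[0,0,0,0,0,0,100]]]'; python3 - <<'E'
from h import *
to(.4786,.0455,81.3,.012)
E
```

```text
time: 20.45
ee_pos: [0.4788, 0.0462, 0.0283]
tcp_rot: [180.0, -0.1, 81.4]
wrist_force: [0.1, 0.5, -0.0]
opening: 0.0853
at [0.4788 0.0462 0.0283] [ 1.80e+02 -1.00e-01  8.14e+01] shift cm [-0.07 -0.01  1.63] rot [ 0.    -0.001  0.001] F [ 0.1  0.5 -0. ] open 0.0853 t 20.4
```

```bash
python3 -m pendant '[[[-0.1,0,0.8,0,0,0,100],[0,0,0.9,0.003,0,0,100],[0,0,0,0,0,0,100],[0,0,0,0,0,0,100]]]'; python3 - <<'E'
from h import *
to(.4786,.0455,81.3,.012)
E
```

```text
time: 20.78
ee_pos: [0.4786, 0.045, 0.0095]
tcp_rot: [-179.8, -0.1, 81.3]
wrist_force: [-0.6, -0.9, -0.4]
opening: 0.0851
at [0.4786 0.045  0.0095] [-1.798e+02 -1.000e-01  8.130e+01] shift cm [ 0.05 -0.01 -0.25] rot [-0.003 -0.001  0.001] F [-0.6 -0.9 -0.4] open 0.0851 t 20.8
```

```bash
python3 -m pendant '[[[0,0,0,0,0,0,70],[0,0,0,0,0,0,0],[0,0,0,0,0,0,0],[0,0,0,0,0,0,0],[0,0,0,0,0,0,0]]]' 60; python3 -m pendant '[[[0,0,0,0,0,0,0],[0,0,0,0,0,0,0]]]';python3 - <<'E'
from h import *
to(.4786,.0455,81.3,.012)
E
python3 -m pendant '[[[0,0,-2,0,0,0,0],[0,0,-3,0,0,0,0],[0,0,-4,0,0,0,0],[0,0,0,0,0,0,0],[0,0,0,0,0,0,0]]]'; python3 - <<'E'
from h import *
to(.4583,-.092,100.2,.1)
E
```

```text
time: 21.2
ee_pos: [0.4787, 0.045, 0.0096]
tcp_rot: [-179.8, -0.1, 81.3]
wrist_force: [0.9, -0.1, -4.6]
opening: 0.0485
time: 21.37
ee_pos: [0.4787, 0.045, 0.0096]
tcp_rot: [-179.8, -0.1, 81.3]
wrist_force: [0.4, -0.4, -1.2]
opening: 0.0488
at [0.4787 0.045  0.0096] [-1.798e+02 -1.000e-01  8.130e+01] shift cm [ 0.05 -0.02 -0.24] rot [-0.003 -0.001  0.001] F [ 0.4 -0.4 -1.2] open 0.0488 t 21.4
time: 21.78
ee_pos: [0.4752, 0.0446, 0.0983]
tcp_rot: [-179.3, 0.1, 81.3]
wrist_force: [-0.5, 0.1, -6.5]
opening: 0.0487
at [0.4752 0.0446 0.0983] [-1.793e+02  1.000e-01  8.130e+01] shift cm [-13.76   0.38  -0.16] rot [-0.013 -0.001 -0.329] F [-0.5  0.1 -6.5] open 0.0487 t 21.8
```

```bash
python3 -m pendant '[[[0,0,0,-0.01,0,-0.105,0],[0,0,0,0,0,-0.105,0],[0,0,0,0,0,-0.105,0],[0,0,0,0,0,0,0]]]'; python3 -m pendant '[[[-3.2,-1,0,0,0,0,0],[-3.2,-1,0,0,0,0,0],[-3.2,-1,0,0,0,0,0],[-3.2,-1,0,0,0,0,0],[0,0,0,0,0,0,0]]]';python3 -m pendant '[[[0,0,0,0,0,0,0],[0,0,0,0,0,0,0]]]'; python3 - <<'E'
from h import *
to(.4583,-.092,100.2,.07)
im,K,P=cam("wrist"); save(im,"w10.png"); 
print(*fit("wrist","setup_block",K,P,[.4583,-.092,10],bot.get_obs()["ee_pos"][2]-.0066)); print(*rect("wrist","seat_block",K,P))
E
```

```text
time: 22.12
ee_pos: [0.474, 0.0445, 0.0947]
tcp_rot: [-179.6, -0.0, 100.1]
wrist_force: [-0.6, 0.3, -4.9]
opening: 0.0488
time: 22.53
ee_pos: [0.4538, -0.091, 0.0884]
tcp_rot: [-179.2, -0.2, 99.5]
wrist_force: [0.9, -0.3, -4.9]
opening: 0.0483
time: 22.7
ee_pos: [0.4524, -0.0926, 0.0863]
tcp_rot: [-179.1, -0.2, 99.0]
wrist_force: [-0.5, 0.5, -5.3]
opening: 0.0486
at [ 0.4524 -0.0926  0.0863] [-179.1   -0.2   99. ] shift cm [-0.04  0.61  1.62] rot [-0.016 -0.004 -0.021] F [-0.5  0.5 -5.3] open 0.0486 t 22.7
setup_block [451.8 -91.9   9.6] iou 0.938
seat_block 0.89 centre [455.8 -83. ] short,long [73.  87.9] short-axis deg -80.3
```

View pics/w10.png

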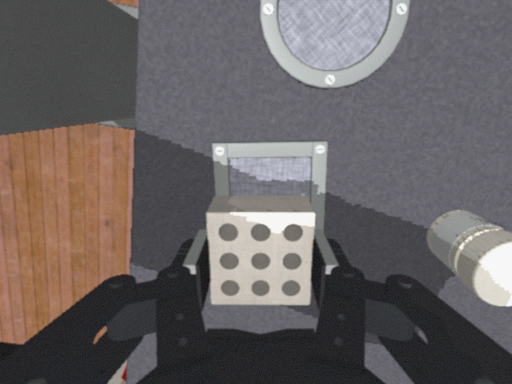

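The block hangs squarely over the square seat (recess 229–313 px across, block at 260). I correct 6 mm sideways and lower.

```bash
python3 -m pendant '[[[0,0.55,1,-0.016,-0.004,-0.02,0],[0,0,2.5,0,0,0,0],[0,0,2,0,0,0,0],[0,0,0,0,0,0,0],[0,0,0,0,0,0,0]]]'; python3 - <<'E'
from h import *
to(.4578,-.092,100.2,.0096)
im,K,P=cam("wrist"); save(im,"w11.png"); 
print(*fit("wrist","setup_block",K,P,[.4583,-.092,10],bot.get_obs()["ee_pos"][2]-.0066)); print(*rect("wrist","seat_block",K,P))
E
```

```text
time: 23.27
ee_pos: [0.4603, -0.0864, 0.0313]
tcp_rot: [179.8, 0.0, 100.6]
wrist_force: [0.5, 0.2, -4.4]
opening: 0.0487
at [ 0.4603 -0.0864  0.0313] [179.8   0.  100.6] shift cm [-0.5  -0.36  2.17] rot [0.004 0.001 0.008] F [ 0.5  0.2 -4.4] open 0.0487 t 23.3
setup_block [459.3 -85.8  10.5] iou 0.935
seat_block 0.8 centre [457.1 -89.7] short,long [87.2 87.3] short-axis deg -80.2
```

```bash
python3 -m pendant '[[[-0.42,-0.28,0.7,0.004,0,0.008,0],[0,0,0.6,0,0,0,0],[0,0,0,0,0,0,0],[0,0,0,0,0,0,0]]]'; python3 - <<'E'
from h import *
to(.458,-.0912,100.2,.0096)
E
```

```text
time: 23.75
ee_pos: [0.4607, -0.0924, 0.0211]
tcp_rot: [179.7, 0.2, 100.1]
wrist_force: [-0.1, 0.1, -5.7]
opening: 0.0484
at [ 0.4607 -0.0924  0.0211] [179.7   0.2 100.1] shift cm [ 0.17 -0.25  1.15] rot [ 0.005  0.003 -0.002] F [-0.1  0.1 -5.7] open 0.0484 t 23.8
```

```bash
python3 -m pendant '[[[0.15,-0.3,0.6,0.005,0.003,0,0],[0,0,0.5,0,0,0,0],[0,0,0,0,0,0,0],[0,0,0,0,0,0,0]]]'; python3 - <<'E'
from h import *
to(.458,-.0912,100.2,.0096)
E
```

```text
time: 24.08
ee_pos: [0.4577, -0.0917, 0.0097]
tcp_rot: [179.9, 0.0, 100.1]
wrist_force: [-2.1, 0.1, 1.9]
opening: 0.0486
at [ 0.4577 -0.0917  0.0097] [179.9   0.  100.1] shift cm [0.05 0.04 0.01] rot [ 0.001  0.    -0.002] F [-2.1  0.1  1.9] open 0.0486 t 24.1
```

```bash
python3 -m pendant '[[[0,0,0,0,0,0,70],[0,0,0,0,0,0,100],[0,0,0,0,0,0,100],[0,0,0,0,0,0,100],[0,0,0,0,0,0,100]]]'; python3 -m pendant '[[[0,0,-3,0,0,0,100],[0,0,-4,0,0,0,100],[0,0,-4,0,0,0,100],[0,0,-4,0,0,0,100],[0,0,0,0,0,0,100]]]'; for i in 1 2; do python3 -m pendant '[[[3.9,0.66,0,0,0,0,100],[3.9,0.66,0,0,0,0,100],[3.9,0.66,0,0,0,0,100],[3.9,0.66,0,0,0,0,100],[3.9,0.66,0,0,0,0,100]]]'; done; python3 -m pendant '[[[0,0,0,0,0,0,100],[0,0,0,0,0,0,100],[0,0,0,0,0,0,100]]]'; python3 - <<'E'
from h import *
to(.4585,.346,100,.1)
im,K,P=cam("wrist"); save(im,"w12.png"); 
print(*fit("wrist","setting_ring",K,P,[.4585,.346],.007)); print(*rect("wrist","seat_cylinder",K,P))
print(bot.get_obs()["q"].round(0))
E
```

```text
time: 24.5
ee_pos: [0.4595, -0.092, 0.0119]
tcp_rot: [179.7, 0.1, 100.1]
wrist_force: [-1.2, -0.4, -0.1]
opening: 0.0857
time: 24.92
ee_pos: [0.4563, -0.0913, 0.1663]
tcp_rot: [180.0, 0.0, 100.1]
wrist_force: [-0.1, 0.6, 0.9]
opening: 0.0853
time: 25.33
ee_pos: [0.4583, 0.1062, 0.1718]
tcp_rot: [179.3, 0.2, 99.2]
wrist_force: [1.2, -0.0, -0.7]
opening: 0.0854
time: 25.75
ee_pos: [0.458, 0.3144, 0.1738]
tcp_rot: [179.0, 0.1, 99.2]
wrist_force: [0.3, -0.1, -0.5]
opening: 0.0853
time: 26.0
ee_pos: [0.4567, 0.3222, 0.1723]
tcp_rot: [179.1, 0.1, 99.7]
wrist_force: [-0.1, -0.3, 0.2]
opening: 0.085
at [0.4567 0.3222 0.1723] [1.791e+02 1.000e-01 9.970e+01] shift cm [2.32 0.47 7.23] rot [ 0.016  0.001 -0.005] F [-0.1 -0.3  0.2] open 0.085 t 26.0
setting_ring [456.1 350.6] iou 0.781
seat_cylinder 0.69 centre [453.8 359. ] short,long [57.3 74.1] short-axis deg -77.4
[ 35.   4.   3.  88.  -0. 116.]
```

View pics/w12.png

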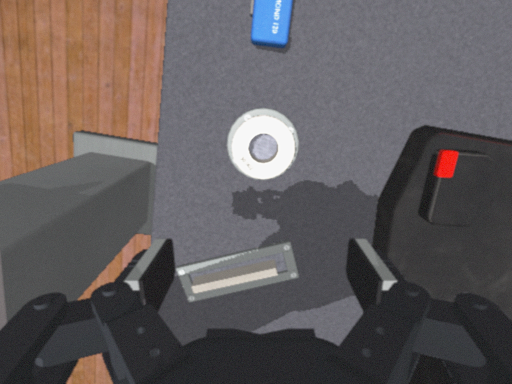

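The ring's top is at (262,145), bore (263,147); the case at (270,20) is clear of it, and the bar lies in its seat at (237,272). I close in, with the fit now filling the bore.

```bash
sed -i 's/    m=m\[0\]\["pixels"\]; th=/    m=m[0]["pixels"].astype(np.uint8); cs=cv2.findContours(m,0,2)[0]; m=cv2.drawContours(m*0,[max(cs,key=cv2.contourArea)],-1,1,-1)>0; th=/' h.py
python3 -m pendant '[[[2.3,0.4,0,0.016,0,-0.005,100],[0,0,3,0,0,0,100],[0,0,3,0,0,0,100],[0,0,0,0,0,0,100],[0,0,0,0,0,0,100]]]'; python3 - <<'E'
from h import *
to(.4565,.347,100,.05)
im,K,P=cam("wrist")
print(*fit("wrist","setting_ring",K,P,[.4585,.346],.007)); print(*rect("wrist","seat_cylinder",K,P))
m=bot.masks_of("wrist","setting_ring")[0]["pixels"]; v,u=np.nonzero(m); c=[(u.min()+u.max())/2,(v.min()+v.max())/2]; print(c)
g=cv2.cvtColor(im,cv2.COLOR_RGB2GRAY); h=cv2.HoughCircles(g[:260],cv2.HOUGH_GRADIENT,1,30,param1=120,param2=25,minRadius=15,maxRadius=80)
if h is not None:
  for q in h[0][:5]: print(q.round(1),ray(q[:2],K,P,.027)[:2].round(4))
E
```

```text
time: 26.57
ee_pos: [0.4608, 0.34, 0.1159]
tcp_rot: [179.6, -0.1, 99.4]
wrist_force: [0.3, -0.1, 0.7]
opening: 0.0853
at [0.4608 0.34   0.1159] [ 1.796e+02 -1.000e-01  9.940e+01] shift cm [ 0.75 -0.36  6.59] rot [ 0.007 -0.002 -0.011] F [ 0.3 -0.1  0.7] open 0.0853 t 26.6
setting_ring [456.4 350.7] iou 0.96
seat_cylinder 0.98 centre [454.3 358.7] short,long [59.7 74.8] short-axis deg -81.7
[np.float64(257.0), np.float64(176.5)]
[256.5 172.5  41.3] [0.4544 0.3568]
```

```bash
python3 -m pendant '[[[1.1,-0.35,3,0.007,0,-0.01,100],[0,0,2,0,0,0,100],[0,0,0,0,0,0,100],[0,0,0,0,0,0,100]]]'; python3 - <<'E'
from h import *
im,K,P=cam("wrist")
print(*fit("wrist","setting_ring",K,P,[.4585,.346],.007)); to(.4563,.350,100,.016)
E
```

```text
time: 27.1
ee_pos: [0.4592, 0.3532, 0.0731]
tcp_rot: [179.4, -0.4, 99.9]
wrist_force: [0.6, -0.4, 0.6]
opening: 0.0853
setting_ring [455.7 350.9] iou 0.94
at [0.4594 0.3533 0.0736] [179.3  -0.4  99.9] shift cm [-0.31 -0.43  5.75] rot [ 0.011 -0.008 -0.001] F [ 0.7 -0.1  0.7] open 0.0852 t 27.2
```

```bash
python3 -m pendant '[[[-0.25,-0.4,2,0.011,-0.008,0,100],[0,-0.15,1.6,0.003,0,0,100],[0,0,0,0,0,0,100],[0,0,0,0,0,0,100]]]'; python3 - <<'E'
from h import *
to(.4560,.3505,100,.016)
E
```

```text
time: 27.53
ee_pos: [0.4569, 0.3511, 0.0417]
tcp_rot: [179.8, -0.1, 99.9]
wrist_force: [1.0, -0.4, 0.3]
opening: 0.0855
at [0.4569 0.3511 0.0417] [ 1.798e+02 -1.000e-01  9.990e+01] shift cm [-0.05 -0.1   2.57] rot [ 0.003 -0.003 -0.002] F [ 1.  -0.4  0.3] open 0.0855 t 27.5
```

```bash
python3 -m pendant '[[[-0.05,-0.15,1.2,0.003,-0.003,0,100],[0,-0.1,1.2,0.003,0,0,100],[0,0,0,0,0,0,100],[0,0,0,0,0,0,100]]]'; python3 - <<'E'
from h import *
to(.4560,.3505,100,.016)
E
```

```text
time: 27.87
ee_pos: [0.4555, 0.3507, 0.0181]
tcp_rot: [-180.0, -0.0, 99.9]
wrist_force: [-0.2, -0.1, 0.0]
opening: 0.0857
at [0.4555 0.3507 0.0181] [-180.    -0.    99.9] shift cm [-0.03  0.05  0.21] rot [-0.    -0.001 -0.002] F [-0.2 -0.1  0. ] open 0.0857 t 27.9
```

```bash
python3 -m pendant '[[[0,0.05,0.85,0,0,0,100],[0,0,0,0,0,0,100],[0,0,0,0,0,0,100],[0,0,0,0,0,0,70]]]' 60; python3 -m pendant '[[[0,0,0,0,0,0,0],[0,0,0,0,0,0,0],[0,0,0,0,0,0,0],[0,0,0,0,0,0,0],[0,0,0,0,0,0,0]]]';python3 - <<'E'
from h import *
to(.4560,.3505,100,.016)
E
python3 -m pendant '[[[0,0,-1,0,0,0,0],[0,0,-3,0,0,0,0],[0,0,-4,0,0,0,0],[0,0,0,0,0,0,0],[0,0,0,0,0,0,0]]]'; python3 - <<'E'
from h import *
im,K,P=cam("wrist"); z=bot.get_obs()["ee_pos"][2]
to(.4788,.0457,100,z)
print(*fit("wrist","setting_ring",K,P,[.4585,.35],z-.004))
print(*rect("wrist","seat_cylinder",K,P))
E
```

```text
time: 28.2
ee_pos: [0.4561, 0.3508, 0.0089]
tcp_rot: [-180.0, -0.0, 99.9]
wrist_force: [0.2, -0.6, 0.1]
opening: 0.0753
time: 28.62
ee_pos: [0.4563, 0.351, 0.01]
tcp_rot: [180.0, -0.1, 99.9]
wrist_force: [0.7, -0.6, -1.2]
opening: 0.0581
at [0.4563 0.351  0.01  ] [ 1.80e+02 -1.00e-01  9.99e+01] shift cm [-0.04 -0.04 -0.6 ] rot [ 0.001 -0.001 -0.002] F [ 0.7 -0.6 -1.2] open 0.0581 t 28.6
time: 29.03
ee_pos: [0.4546, 0.3496, 0.0925]
tcp_rot: [-179.7, 0.1, 99.9]
wrist_force: [0.0, -0.9, -3.7]
opening: 0.058
at [0.4551 0.35   0.0934] [-179.8    0.    99.9] shift cm [-3.038e+01 -2.880e+00  3.000e-02] rot [-0.003  0.001 -0.002] F [ 0.2 -0.3 -0.8] open 0.0576 t 29.1
setting_ring [453.3 349.3] iou 0.939
seat_cylinder 0.84 centre [454.6 354.9] short,long [67.3 72. ] short-axis deg -46.4
```

```bash
python3 -m pendant '[[[-3.7,-0.36,0,0,0,0,0],[-3.7,-0.36,0,0,0,0,0],[-3.7,-0.36,0,0,0,0,0],[-3.7,-0.36,0,0,0,0,0],[-3.7,-0.36,0,0,0,0,0]]]'; python3 -m pendant '[[[-3.7,-0.36,0,0,0,0,0],[-3.7,-0.36,0,0,0,0,0],[-2.6,-0.3,0,0,0,0,0],[0,0,0,0,0,0,0],[0,0,0,0,0,0,0]]]'; python3 - <<'E'
from h import *
im,K,P=cam("wrist"); z=bot.get_obs()["ee_pos"][2]; save(im,"w13.png")
to(.4788,.0457,100,.05)
print(*fit("wrist","setting_ring",K,P,[.478,.046],z-.003))
print(*rect("wrist","seat_ring",K,P)); print(*rect("wrist","seat_cylinder",K,P))
E
```

```text
time: 29.6
ee_pos: [0.4654, 0.163, 0.0847]
tcp_rot: [-179.2, 0.2, 100.5]
wrist_force: [0.3, -0.3, -2.5]
opening: 0.0579
time: 30.02
ee_pos: [0.4695, 0.0513, 0.0795]
tcp_rot: [-178.7, 0.2, 100.1]
wrist_force: [-0.2, -0.4, -2.8]
opening: 0.0575
at [0.4694 0.0516 0.0793] [-178.7    0.3  100.2] shift cm [-0.74  0.89  2.92] rot [-0.022  0.004  0.003] F [-0.2 -0.4 -2.6] open 0.0575 t 30.1
setting_ring [468.1  50.8] iou 0.924
seat_ring 0.87 centre [475.1  49.8] short,long [89.9 95.3] short-axis deg -44.7
seat_cylinder None
```

```bash
python3 -m pendant '[[[-0.7,0.95,1,-0.022,0.004,0.003,0],[0,0,2,0,0,0,0],[0,0,1.5,0,0,0,0],[0,0,0,0,0,0,0],[0,0,0,0,0,0,0]]]'; python3 - <<'E'
from h import *
im,K,P=cam("wrist"); z=bot.get_obs()["ee_pos"][2]; save(im,"w14.png")
to(.4795,.0462,100,.006)
print(*fit("wrist","setting_ring",K,P,[.478,.046],z-.003))
print(*rect("wrist","seat_ring",K,P))
E
```

```text
time: 30.63
ee_pos: [0.4814, 0.0535, 0.0341]
tcp_rot: [179.8, -0.0, 100.7]
wrist_force: [0.5, -0.1, -2.2]
opening: 0.0581
at [0.4813 0.0535 0.0341] [179.8  -0.  100.7] shift cm [-0.69 -0.32  2.81] rot [ 0.003 -0.001  0.012] F [ 0.2 -0.  -3.1] open 0.0578 t 30.7
setting_ring [480.   53.1] iou 0.927
seat_ring None
```

View pics/w14.png

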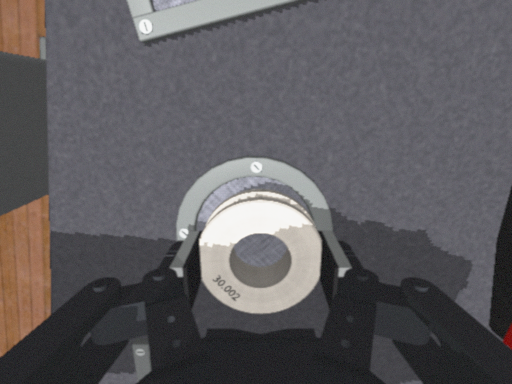

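The ring is level over the large seat: ring centre column 261, seat 254, so it needs about 3 mm left, which agrees with the computed shift. I lower it.

```bash
python3 -m pendant '[[[-0.7,-0.32,1,0.003,0,0.01,0],[0,0,0.6,0,0,0,0],[0,0,0,0,0,0,0],[0,0,0,0,0,0,0]]]'; python3 - <<'E'
from h import *
to(.4795,.0462,100,.006)
im,K,P=cam("wrist"); z=bot.get_obs()["ee_pos"][2]
print(*fit("wrist","setting_ring",K,P,[.478,.046],z-.003))
print(*rect("wrist","seat_ring",K,P))
E
```

```text
time: 31.12
ee_pos: [0.4813, 0.0453, 0.0195]
tcp_rot: [179.7, -0.0, 100.0]
wrist_force: [0.5, -0.3, -2.4]
opening: 0.0576
at [0.4813 0.0453 0.0195] [179.7  -0.  100. ] shift cm [ 0.12 -0.16  1.35] rot [ 0.005 -0.     0.   ] F [ 0.5 -0.3 -2.4] open 0.0576 t 31.1
setting_ring [480.3  45.3] iou 0.938
seat_ring 0.57 centre [471.4  58.1] short,long [71.5 95.7] short-axis deg -57.6
```

```bash
python3 -m pendant '[[[0.1,-0.2,0.7,0.005,0,0,0],[0,0,0.65,0,0,0,0],[0,0,0,0,0,0,0],[0,0,0,0,0,0,0]]]'; python3 - <<'E'
from h import *
to(.4795,.0462,100,.006)
E
```

```text
time: 31.6
ee_pos: [0.48, 0.0463, 0.0059]
tcp_rot: [179.9, 0.0, 100.0]
wrist_force: [-2.5, -0.0, 7.4]
opening: 0.0577
at [0.48   0.0463 0.0059] [179.9   0.  100. ] shift cm [-0.   -0.05 -0.01] rot [0.002 0.    0.001] F [-2.5 -0.   7.4] open 0.0577 t 31.6
```

```bash
python3 -m pendant '[[[0,0,0,0,0,0,80],[0,0,0,0,0,0,100],[0,0,0,0,0,0,100],[0,0,0,0,0,0,100],[0,0,0,0,0,0,100]]]'; python3 -m pendant '[[[0,0,-3,0,0,0,100],[0,0,-4,0,0,0,100],[0,0,-4,0,0,0,100],[0,0,-4,0,0,0,100],[0,0,-3,0,0,0,100]]]'; python3 - <<'E'
from h import *
im,K,P=cam("wrist"); save(im,"w15.png")
print(*fit("wrist","setting_ring",K,P,[.478,.046],.003),*rect("wrist","seat_ring",K,P))
print(*fit("wrist","setup_block",K,P,[.458,-.091,10],.003),*rect("wrist","seat_block",K,P))
to(.468,-.25,100,.2)
E
python3 -m pendant '[[[-3.9,-0.86,0,0,0,0,100],[-3.9,-0.86,0,0,0,0,100],[-3.9,-0.86,0,0,0,0,100],[-3.9,-0.86,0,0,0,0,100],[-3.9,-0.86,0,0,0,0,100]]]'
python3 -m pendant '[[[-3.6,-0.86,0,0,0,0,100],[-3.5,-0.86,0,0,0,0,100],[0,0,0,0,0,0,100],[0,0,0,0,0,0,100],[0,0,0,0,0,0,100]]]'
python3 - <<'E'
from h import *
im,K,P=cam("wrist"); save(im,"w16.png")
print(*fit("wrist","square_cylinder",K,P,[.468,-.25],0))
to(.468,-.25,100,.1)
E
```

```text
time: 32.02
ee_pos: [0.4807, 0.0466, 0.0069]
tcp_rot: [179.8, 0.0, 100.0]
wrist_force: [-0.1, 0.2, -0.3]
opening: 0.0854
time: 32.43
ee_pos: [0.4755, 0.046, 0.1862]
tcp_rot: [-179.4, -0.1, 100.1]
wrist_force: [0.7, 0.6, 0.1]
opening: 0.0854
setting_ring [478.3  46. ] iou 0.955 seat_ring 0.77 centre [477.9  45.8] short,long [97.8 98. ] short-axis deg 75.6
setup_block [456.9 -89.4  10.1] iou 0.946 seat_block 0.62 centre [457.2 -89. ] short,long [86.3 90.7] short-axis deg 10.2
at [0.4753 0.046  0.1824] [-1.793e+02 -1.000e-01  1.001e+02] shift cm [-29.01  -5.91  -1.72] rot [-0.013 -0.001  0.001] F [-0.4  0.5  0.6] open 0.0852 t 32.7
time: 33.1
ee_pos: [0.465, -0.1527, 0.1745]
tcp_rot: [-178.7, -0.4, 100.9]
wrist_force: [1.1, 0.8, -0.6]
opening: 0.0853
time: 33.52
ee_pos: [0.4559, -0.2352, 0.1651]
tcp_rot: [-178.1, -0.8, 100.4]
wrist_force: [-0.5, 0.4, -0.2]
opening: 0.0856
square_cylinder [ 463.8 -247.3] iou 0.894
at [ 0.4563 -0.2343  0.1656] [-178.1   -0.8  100.5] shift cm [-1.85  1.08  6.51] rot [-0.033 -0.013  0.009] F [-0.2  1.4 -0.1] open 0.0853 t 33.6
```

The ring and block fits sit within 1 mm of their seats' centres. Back to the cylinder.

```bash
python3 -m pendant '[[[-1.7,0.9,0,-0.033,-0.013,0.009,100],[0,0,2,0,0,0,100],[0,0,1.5,0,0,0,100],[0,0,0,0,0,0,100],[0,0,0,0,0,0,100]]]'
python3 - <<'E'
from h import *
im,K,P=cam("wrist"); save(im,"w17.png")
print(*fit("wrist","square_cylinder",K,P,[.468,-.25],0))
to(.467,-.249,100,.06)
E
```

```text
time: 34.03
ee_pos: [0.4705, -0.2439, 0.1298]
tcp_rot: [179.8, 0.0, 100.5]
wrist_force: [-0.3, 0.1, 1.0]
opening: 0.0854
square_cylinder [ 464.3 -246.7] iou 0.9
at [ 0.4707 -0.2442  0.1303] [1.798e+02 1.000e-01 1.005e+02] shift cm [-0.4  -0.47  7.03] rot [0.003 0.001 0.008] F [ 0.  -0.  -0.5] open 0.085 t 34.1
```

View pics/w17.png

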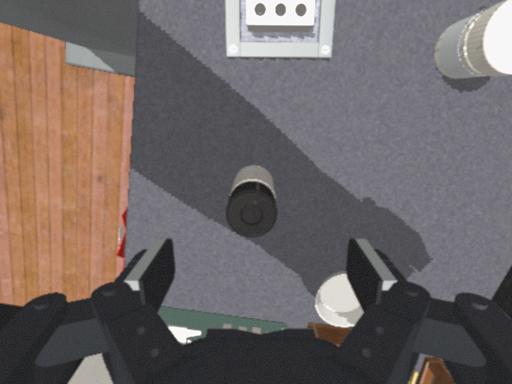

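The cylinder stands upright at (252,205), cap top (251,211); the block is in the square seat at (281,10), the dish at (343,300). I check the cap centre before lowering, since off-centre closing could tip it.

```bash
python3 -m pendant '[[[-0.3,-0.55,1,0.003,0.001,0.008,100],[0,0,0,0,0,0,100],[0,0,0,0,0,0,100]]]'
python3 - <<'E'
from h import *
im,K,P=cam("wrist")
print(*fit("wrist","square_cylinder",K,P,[.464,-.247],0))
m=bot.masks_of("wrist","square_cylinder")[0]["pixels"]
g=(im.max(2)<75)&m; n,l,s,c=cv2.connectedComponentsWithStats(g.astype(np.uint8)); i=1+s[1:,4].argmax()
ct=cv2.findContours((l==i).astype(np.uint8),0,1)[0][0]
b,r=cv2.minEnclosingCircle(ct); print("cap",np.round(b,1),r,ray(b,K,P,.078)[:2].round(4))
bb=s[i]; q=(bb[0]+bb[2]/2, bb[1]+bb[3]-r); print(bb,ray((bb[0]+bb[2]/2-.5,bb[1]+bb[3]-bb[2]/2-.5),K,P,.08)[:2].round(4))
to(.4645,-.247,100,.05)
E
```

```text
time: 34.38
ee_pos: [0.4664, -0.248, 0.1216]
tcp_rot: [179.9, 0.1, 100.0]
wrist_force: [0.1, -0.1, 0.0]
opening: 0.0854
square_cylinder [ 463.6 -247.5] iou 0.882
cap [258.3 208.6] 28.7795467376709 [ 0.4634 -0.2448]
[ 231  180   55   57 2430] [ 0.4632 -0.2443]
at [ 0.4664 -0.248   0.1215] [1.799e+02 1.000e-01 1.000e+02] shift cm [ 0.14 -0.18  7.15] rot [0.002 0.001 0.001] F [-0.1  0.3  0.5] open 0.0854 t 34.5
```

```bash
python3 -m pendant '[[[0.15,-0.3,2.5,0.002,0.001,0,100],[0,-0.1,2.5,0,0,0,100],[0,0,1,0,0,0,100],[0,0,0,0,0,0,100],[0,0,0,0,0,0,100]]]'
python3 - <<'E'
from h import *
im,K,P=cam("wrist"); save(im,"w18.png")
print(*fit("wrist","square_cylinder",K,P,[.464,-.247],0))
to(.4635,-.2465,100,.042)
E
```

```text
time: 34.95
ee_pos: [0.4635, -0.2482, 0.0622]
tcp_rot: [179.8, 0.2, 100.0]
wrist_force: [0.0, 0.3, 1.0]
opening: 0.0854
square_cylinder [ 463.4 -245.5] iou 0.89
at [ 0.4639 -0.2484  0.0629] [179.8   0.2 100. ] shift cm [ 0.2  -0.02  2.09] rot [0.004 0.004 0.   ] F [ 1.1 -0.   0.9] open 0.0853 t 35.0
```

```bash
python3 -m pendant '[[[0.2,0,1.1,0.004,0.004,0,100],[0,0,1,0,0,0,100],[0,0,0,0,0,0,100],[0,0,0,0,0,0,100]]]' 60
python3 - <<'E'
from h import *
to(.4635,-.246,100,.042)
E
```

```text
time: 35.38
ee_pos: [0.4653, -0.2471, 0.0428]
tcp_rot: [179.8, 0.1, 100.0]
wrist_force: [-0.3, -0.1, 0.5]
opening: 0.0856
at [ 0.4653 -0.2471  0.0428] [1.798e+02 1.000e-01 1.000e+02] shift cm [ 0.14 -0.16  0.08] rot [0.003 0.002 0.   ] F [-0.3 -0.1  0.5] open 0.0856 t 35.4
```

```bash
python3 -m pendant '[[[0.1,-0.25,0,0.003,0.002,0,60],[0,0,0,0,0,0,54],[0,0,0,0,0,0,54],[0,0,0,0,0,0,54]]]' 60
python3 - <<'E'
from h import *
to(.4635,-.246,100,.042)
E
python3 -m pendant '[[[0,0,0,0,0,0,48],[0,0,0,0,0,0,44],[0,0,0,0,0,0,20],[0,0,0,0,0,0,0],[0,0,0,0,0,0,0]]]' 60
python3 -m pendant '[[[0,0,0,0,0,0,0],[0,0,0,0,0,0,0],[0,0,0,0,0,0,0]]]'
python3 - <<'E'
from h import *
im,K,P=cam("wrist"); save(im,"w19.png")
to(.4635,-.246,100,.042)
print(*fit("wrist","square_cylinder",K,P,[.464,-.247],0))
E
```

```text
time: 35.72
ee_pos: [0.4625, -0.2464, 0.0432]
tcp_rot: [180.0, -0.0, 100.0]
wrist_force: [-0.4, 0.0, 0.4]
opening: 0.0457
at [ 0.4625 -0.2464  0.0432] [180.  -0. 100.] shift cm [0.02 0.11 0.12] rot [ 0.    -0.     0.001] F [-0.4  0.   0.4] open 0.0457 t 35.7
time: 36.13
ee_pos: [0.463, -0.2466, 0.044]
tcp_rot: [179.9, 0.0, 100.0]
wrist_force: [0.6, 0.4, -0.2]
opening: 0.0352
time: 36.38
ee_pos: [0.463, -0.2466, 0.044]
tcp_rot: [179.9, 0.0, 100.0]
wrist_force: [0.2, 0.1, -0.1]
opening: 0.0349
at [ 0.463  -0.2466  0.0439] [179.9   0.  100. ] shift cm [0.05 0.06 0.19] rot [0.001 0.001 0.001] F [0.9 0.5 0.6] open 0.0351 t 36.4
square_cylinder [ 461.3 -245.4] iou 0.87
```

```bash
python3 -m pendant '[[[0,0,-2,0,0,0,0],[0,0,-4,0,0,0,0],[0,0,-4,0,0,0,0],[0,0,-2,0,0,0,0],[0,0,0,0,0,0,0]]]' 80
for i in 1 2; do python3 -m pendant '[[[3.9,0.66,0,0,0,0,0],[3.9,0.66,0,0,0,0,0],[3.9,0.66,0,0,0,0,0],[3.9,0.66,0,0,0,0,0],[3.9,0.66,0,0,0,0,0]]]'; done
python3 -m pendant '[[[3.9,0.66,0,0,0,0,0],[3.9,0.66,0,0,0,0,0],[0,0,0,0,0,0,0],[0,0,0,0,0,0,0]]]'
python3 - <<'E'
from h import *
im,K,P=cam("wrist"); save(im,"w20.png")
to(.456,.349,100,.13)
print(*rect("wrist","seat_cylinder",K,P))
E
```

```text
time: 36.9
ee_pos: [0.4588, -0.2447, 0.1619]
tcp_rot: [-179.4, -0.5, 100.0]
wrist_force: [0.3, 0.3, -4.3]
opening: 0.0347
time: 37.32
ee_pos: [0.456, -0.0474, 0.1543]
tcp_rot: [-179.0, -0.4, 99.3]
wrist_force: [1.4, 0.6, -5.7]
opening: 0.0346
time: 37.73
ee_pos: [0.4514, 0.1589, 0.1442]
tcp_rot: [-178.4, -0.4, 99.2]
wrist_force: [2.0, -0.3, -4.1]
opening: 0.0343
time: 38.07
ee_pos: [0.4471, 0.2483, 0.1344]
tcp_rot: [-177.8, -0.3, 99.6]
wrist_force: [0.2, 0.7, -5.5]
opening: 0.0345
at [0.447  0.2481 0.1341] [-177.8   -0.3   99.6] shift cm [9.8  2.59 0.37] rot [-0.039 -0.006 -0.007] F [-0.8  0.3 -6.2] open 0.035 t 38.1
seat_cylinder 0.88 centre [456.  349.9] short,long [73.5 74.2] short-axis deg -80.7
```

```bash
python3 -m pendant '[[[0,0,0,-0.038,-0.006,-0.007,0],[3.1,0.85,0,0,0,0,0],[3.1,0.85,0,0,0,0,0],[2.8,0.6,0,0,0,0,0],[0,0,0,0,0,0,0]]]'
python3 -m pendant '[[[0,0,0,0,0,0,0],[0,0,0,0,0,0,0]]]'
python3 - <<'E'
from h import *
im,K,P=cam("wrist"); save(im,"w21.png"); z=bot.get_obs()["ee_pos"][2]
to(.457,.3497,100,.08)
print(*rect("wrist","seat_cylinder",K,P)); print(*fit("wrist","square_cylinder",K,P,[.456,.345],z-.044))
E
```

```text
time: 38.58
ee_pos: [0.4551, 0.334, 0.1301]
tcp_rot: [-179.8, 0.2, 99.3]
wrist_force: [-0.1, -1.0, -5.4]
opening: 0.0349
time: 38.75
ee_pos: [0.4554, 0.3323, 0.1287]
tcp_rot: [-179.7, 0.3, 99.2]
wrist_force: [-0.3, -0.1, -4.8]
opening: 0.0348
at [0.4554 0.3319 0.1286] [-179.7    0.3   99.2] shift cm [1.76 0.46 4.85] rot [-0.005  0.006 -0.015] F [ 0.5 -0.9 -5.1] open 0.0348 t 38.8
seat_cylinder 0.88 centre [455.5 353.8] short,long [71.  74.3] short-axis deg -84.2
square_cylinder [456. 345.] iou -0.0
```

```bash
python3 -m pendant '[[[1.75,0.35,1.5,-0.005,0.006,-0.01,0],[0,0,2,0,0,0,0],[0,0,1,0,0,0,0],[0,0,0,0,0,0,0],[0,0,0,0,0,0,0]]]'
python3 - <<'E'
from h import *
to(.456,.3497,100,.060)
E
```

```text
time: 39.32
ee_pos: [0.4577, 0.3466, 0.0848]
tcp_rot: [179.8, -0.1, 99.4]
wrist_force: [-1.2, 0.2, -4.7]
opening: 0.0346
at [0.4577 0.3466 0.0848] [ 1.798e+02 -1.000e-01  9.940e+01] shift cm [ 0.33 -0.13  2.48] rot [ 0.003 -0.002 -0.01 ] F [-1.2  0.2 -4.7] open 0.0346 t 39.3
```

```bash
python3 -m pendant '[[[0.35,-0.1,1.3,0.003,-0.002,-0.01,0],[0,-0.05,1.2,0,0,0,0],[0,0,0,0,0,0,0],[0,0,0,0,0,0,0]]]'
python3 - <<'E'
from h import *
im,K,P=cam("wrist"); save(im,"w22.png")
to(.456,.3497,100,.047)
print(*rect("wrist","seat_cylinder",K,P))
E
```

```text
time: 39.65
ee_pos: [0.4565, 0.3497, 0.0596]
tcp_rot: [179.9, -0.0, 100.0]
wrist_force: [-0.7, -0.2, -5.2]
opening: 0.0346
at [0.4563 0.3496 0.0595] [179.9  -0.  100. ] shift cm [ 0.02 -0.03  1.25] rot [ 0.002 -0.001 -0.   ] F [-0.5  0.4 -5.5] open 0.0349 t 39.7
seat_cylinder 0.92 centre [453.5 361.3] short,long [54.6 73.4] short-axis deg -78.2
```

View pics/w22.png

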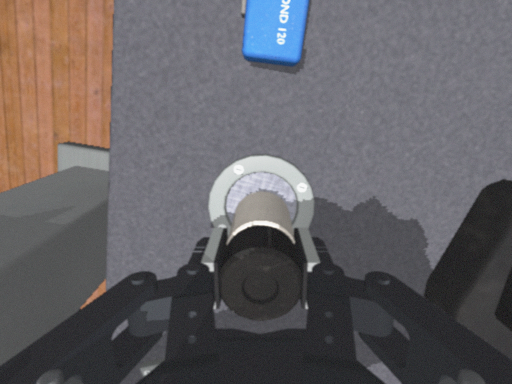

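The cylinder and the small seat share column 261, so it's centred. Final lowering.

```bash
python3 -m pendant '[[[0.05,0,0.7,0.002,0,0,0],[0,0,0.5,0,0,0,0],[0,0,0,0,0,0,0],[0,0,0,0,0,0,0]]]'
python3 - <<'E'
from h import *
to(.456,.3502,100,.047)
E
```

```text
time: 40.08
ee_pos: [0.4569, 0.3507, 0.0478]
tcp_rot: [179.9, -0.1, 100.0]
wrist_force: [0.2, -0.2, -5.0]
opening: 0.0353
at [0.4569 0.3507 0.0478] [ 1.799e+02 -1.000e-01  1.000e+02] shift cm [-0.03 -0.1   0.08] rot [ 0.002 -0.002 -0.   ] F [ 0.2 -0.2 -5. ] open 0.0353 t 40.1
```

Below where the rim would have stopped it (0.051), and still hanging; a touch further, then release.

```bash
python3 -m pendant '[[[-0.05,-0.05,0.15,0.002,0,0,0],[0,0,0,0,0,0,0],[0,0,0,0,0,0,0]]]'
python3 - <<'E'
from h import *
to(.456,.3502,100,.047)
E
```

```text
time: 40.33
ee_pos: [0.4572, 0.3507, 0.0476]
tcp_rot: [179.9, -0.2, 100.0]
wrist_force: [-0.1, -0.4, -4.8]
opening: 0.0348
at [0.4572 0.3507 0.0476] [179.9  -0.2 100. ] shift cm [-0.03 -0.13  0.06] rot [ 0.002 -0.003 -0.   ] F [-0.1 -0.4 -4.8] open 0.0348 t 40.3
```

```bash
python3 -m pendant '[[[-0.05,-0.1,0.3,0.002,-0.003,0,0],[0,0,0,0,0,0,0],[0,0,0,0,0,0,0]]]'
python3 - <<'E'
from h import *
to(.456,.3502,100,.047)
E
```

```text
time: 40.58
ee_pos: [0.4578, 0.3513, 0.0481]
tcp_rot: [179.7, -0.2, 100.0]
wrist_force: [0.7, 0.1, -5.4]
opening: 0.0347
at [0.4578 0.3513 0.0481] [179.7  -0.2 100. ] shift cm [-0.07 -0.2   0.11] rot [ 0.005 -0.003 -0.   ] F [ 0.7  0.1 -5.4] open 0.0347 t 40.6
```

```bash
python3 -m pendant '[[[-0.1,-0.2,0.4,0.005,-0.003,0,0],[0,0,0.2,0,0,0,0],[0,0,0,0,0,0,0]]]'
python3 - <<'E'
from h import *
to(.456,.3502,100,.047)
E
```

```text
time: 40.83
ee_pos: [0.4578, 0.3514, 0.0475]
tcp_rot: [179.6, -0.2, 100.0]
wrist_force: [-0.1, -1.0, -5.8]
opening: 0.0351
at [0.4578 0.3514 0.0475] [179.6  -0.2 100. ] shift cm [-0.09 -0.19  0.05] rot [ 0.006 -0.003 -0.   ] F [-0.1 -1.  -5.8] open 0.0351 t 40.8
```

```bash
python3 - <<'E'
from h import *
o=bot.get_obs(); print(o['q'].round(2),o['joint_efforts'].round(1),o['torque'].round(2),o['wrist_force'].round(1))
E
python3 -m pendant '[[[0,0,0,0,0,0,0],[0,0,0,0,0,0,0],[0,0,0,0,0,0,0]]]'
python3 - <<'E'
from h import *
o=bot.get_obs(); print(o['q'].round(2),o['joint_efforts'].round(1),o['torque'].round(2),o['wrist_force'].round(1),o['ee_pos'].round(4),o["tcp_rot"].round(2))
E
```

```text
[ 3.7510e+01  8.6800e+00 -6.2100e+00  7.4700e+01  1.0000e-02  1.1752e+02] [  0.1 -59.6  49.6   0.    0.    0. ] [0.   0.01 0.02] [-0.1 -1.  -5.8]
time: 41.08
ee_pos: [0.4576, 0.3514, 0.0471]
tcp_rot: [179.7, -0.2, 100.0]
wrist_force: [-1.2, -0.9, 1.5]
opening: 0.0347
[ 37.51   8.69  -6.24  74.68   0.   117.52] [ -0.2 -54.8  45.6  -0.6  -0.1  -0. ] [-0.08  0.34  0.03] [-1.2 -0.9  1.5] [0.4576 0.3514 0.0471] [179.66  -0.18  99.99]
```

Force has gone from −5.4 to +1.5 N at z 0.047, so it stands on the recess floor. Release and retreat.

```bash
python3 -m pendant '[[[0,0,0,0,0,0,50],[0,0,0,0,0,0,70],[0,0,0,0,0,0,100],[0,0,0,0,0,0,100],[0,0,0,0,0,0,100]]]'; python3 -m pendant '[[[0,0,0,0,0,0,100],[0,0,-3,0,0,0,100],[0,0,-4,0,0,0,100],[0,0,-4,0,0,0,100],[0,0,-4,0,0,0,100]]]'
python3 -m pendant '[[[-4,0,0,0,0,0,100],[-4,0,0,0,0,0,100],[-4,0,0,0,0,0,100],[-4,0,0,0,0,0,100],[0,0,0,0,0,0,100]]]'
python3 - <<'E'
from h import *
im,K,P=cam("wrist"); save(im,"w23.png"); to(.456,.35,100)
print(*fit("wrist","square_cylinder",K,P,[.456,.35],.003),*rect("wrist","seat_cylinder",K,P))
print(*rect("wrist","parallel",K,P,.023),*rect("wrist","seat_parallel",K,P))
im2,K,P=cam("scene")
a=im[:, :]; b=cv2.resize(im2[120:310,130:400],(512,360),interpolation=cv2.INTER_CUBIC)
for t,x in (("jar",(.612,-.095)),("case",(.445,.47))):
    m=bot.mark_of("scene",t); print(t,m and (np.round(m[0]["uv"]),ray(m[0]["uv"],K,P,0)[:2].round(3)))
im3,K,P=cam("top")
for t in ("jar","case"):
    m=bot.mark_of("top",t); print(t,m and (np.round(m[0]["uv"]),ray(m[0]["uv"],K,P,0)[:2].round(3)))
s=np.vstack([np.hstack([cv2.resize(a,(400,300)),cv2.resize(im2[110:320,130:410],(400,300),interpolation=cv2.INTER_CUBIC)]),cv2.resize(im3[150:277,90:430],(800,299),interpolation=cv2.INTER_CUBIC)]); save(s,"end.png")
E
```

```text
time: 41.5
ee_pos: [0.4581, 0.3516, 0.0471]
tcp_rot: [179.6, -0.2, 100.0]
wrist_force: [-0.3, -0.1, 0.3]
opening: 0.0851
time: 41.92
ee_pos: [0.4535, 0.3481, 0.1913]
tcp_rot: [-179.5, 0.3, 100.0]
wrist_force: [0.6, 0.7, 1.0]
opening: 0.0855
time: 42.33
ee_pos: [0.486, 0.1898, 0.2049]
tcp_rot: [179.4, -0.1, 100.4]
wrist_force: [0.2, -0.1, -0.6]
opening: 0.0852
at [0.4857 0.1919 0.2048] [179.4  -0.2 100.4] shift cm [16.09 -0.08  0.05] rot [ 0.011 -0.003  0.007] F [-0.6 -0.  -0.7] open 0.0853 t 42.4
square_cylinder [458.1 349.8] iou 0.96 seat_cylinder 0.8 centre [458.8 334.2] short,long [46.2 74.5] short-axis deg -79.5
parallel 0.66 centre [449.8 195.7] short,long [13.1 97.7] short-axis deg -66.7 seat_parallel 0.77 centre [452.9 194.6] short,long [ 51.6 139.4] short-axis deg -66.3
jar (array([296., 155.]), array([ 0.611, -0.1  ]))
case (array([161., 282.]), array([0.443, 0.47 ]))
jar []
case (array([120., 227.]), array([0.446, 0.471]))
```

View pics/end.png

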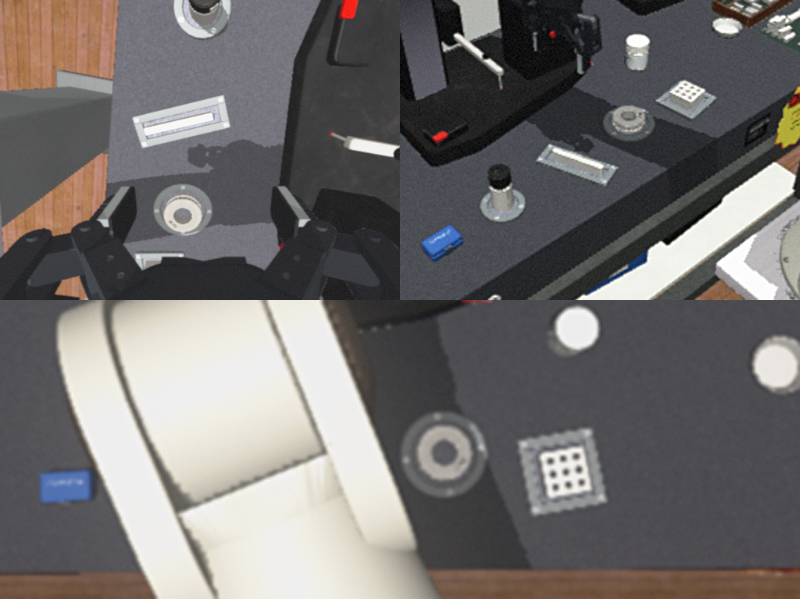

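All four pieces stand upright in their own seats. The jar and case are where they were, and the hand is clear of everything at z 0.2 m.

```bash
python3 -c "
from workcell import bot
print(bot.job_done())"
```

```text
the job is handed in; nothing more can be done
None
```

The job is handed in at about 42 s of robot time: ring, block, cylinder and bar each stand upright in their own recess. I placed the bar first, parked the cylinder on the bare plate, put the block in the square seat and the ring in the large round one. The cylinder went into the small round seat last.

**Checks that agreed:**
- The ring and the block measured within about 1 mm of their seat centres.
- The bar measured within about 3 mm of its seat centre, inside the recess.
- The cylinder's image fit of (458, 350) mm is within 2–3 mm of its seat centre (456, 350). It went down to the recess floor, below where the rim would have stopped it.
- The final pictures show all four upright and the hand clear of everything.
- The case and jar network marks in the final scene picture came within a few mm to about 1 cm of the first ones, so I take both as unmoved.

**Checks that failed or disagreed:**
- The jar's mark was missing from the last top view, though the jar is visible in that picture.
- The last seat outline for the cylinder was partly hidden by the cylinder itself, so its centre was off and I did not use it.
- One combined turn ran the last joint to its limit and tilted the empty hand about 5°. I righted it without touching anything.
- Setting the cylinder down on the plate to park it pressed briefly at about 27 N at the wrist, under the 120 N limit.

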